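# Clamp printed spool axles in the air-cooling jig

### The job

Shut the air valve, then lay each printed axle centred in the V-block of its own colour and swing that block's clamp strap fully over it; there may be two or three axles. With every axle strapped down, turn the air valve fully open again so that they cool. Leave the other things on the bench where they are.

Things in the scene. Friction and masses are not known exactly. Their poses are not given: they have to be found in the camera images.
- axle_red: red 3D-printed spool axle, may be absent (None): round shaft 30 mm in diameter between two hexagonal end collars (38 mm across flats, 44 mm across corners, 6 mm thick), 120 mm long overall, 108 mm of bare shaft, about 80 g. Origin at its centre, x along its axis (either way round is the same). It starts lying on the bench on its collars, its axis 19 mm above the bench.
- axle_blue: blue 3D-printed spool axle, may be absent (None): round shaft 30 mm in diameter between two hexagonal end collars (38 mm across flats, 44 mm across corners, 6 mm thick), 120 mm long overall, 108 mm of bare shaft, about 80 g. Origin at its centre, x along its axis (either way round is the same). It starts lying on the bench on its collars, its axis 19 mm above the bench.
- axle_yellow: yellow 3D-printed spool axle, may be absent (None): round shaft 30 mm in diameter between two hexagonal end collars (38 mm across flats, 44 mm across corners, 6 mm thick), 120 mm long overall, 108 mm of bare shaft, about 80 g. Origin at its centre, x along its axis (either way round is the same). It starts lying on the bench on its collars, its axis 19 mm above the bench.
- block_red: fixed V-block, red base plate (10 mm thick, x -60 to 60, y -49 to 81 mm). Origin on the bench under the V; x along the V. Aluminium 90-degree V cheeks at |x| = 30 to 46 mm, up to 53 mm high, leave a 60 mm gap between them for fingers. A seated axle lies along x, centred, axis 42 mm above the bench, collars outside the cheeks (8 mm end play each way). Strap pivot post, 16 mm diameter, at x 0, y 60 mm.
- strap_red (a joint): red block's clamp strap about its upright pivot: 0 (stop) = fully over, square across the V's middle, along block -y; grows anticlockwise from above to 2.0 (stop) = open; V clear above 1.6. Level bar 16 mm wide, 67 to 73 mm above the bench; rubber pad under the knob ends 2 mm above a seated shaft. Friction 0.06 N m, stays where left.
- strap_red_knob (a point): middle of the red upright round knob on that strap, 18 mm in diameter, from 73 to 97 mm above the bench (this point at 85 mm), 60 mm from the pivot axis; with the strap fully over it stands above the middle of the V.
- block_blue: fixed V-block, blue base plate (10 mm thick, x -60 to 60, y -49 to 81 mm). Origin on the bench under the V; x along the V. Aluminium 90-degree V cheeks at |x| = 30 to 46 mm, up to 53 mm high, leave a 60 mm gap between them for fingers. A seated axle lies along x, centred, axis 42 mm above the bench, collars outside the cheeks (8 mm end play each way). Strap pivot post, 16 mm diameter, at x 0, y 60 mm.
- strap_blue (a joint): blue block's clamp strap about its upright pivot: 0 (stop) = fully over, square across the V's middle, along block -y; grows anticlockwise from above to 2.0 (stop) = open; V clear above 1.6. Level bar 16 mm wide, 67 to 73 mm above the bench; rubber pad under the knob ends 2 mm above a seated shaft. Friction 0.06 N m, stays where left.
- strap_blue_knob (a point): middle of the blue upright round knob on that strap, 18 mm in diameter, from 73 to 97 mm above the bench (this point at 85 mm), 60 mm from the pivot axis; with the strap fully over it stands above the middle of the V.
- block_yellow: fixed V-block, yellow base plate (10 mm thick, x -60 to 60, y -49 to 81 mm). Origin on the bench under the V; x along the V. Aluminium 90-degree V cheeks at |x| = 30 to 46 mm, up to 53 mm high, leave a 60 mm gap between them for fingers. A seated axle lies along x, centred, axis 42 mm above the bench, collars outside the cheeks (8 mm end play each way). Strap pivot post, 16 mm diameter, at x 0, y 60 mm.
- strap_yellow (a joint): yellow block's clamp strap about its upright pivot: 0 (stop) = fully over, square across the V's middle, along block -y; grows anticlockwise from above to 2.0 (stop) = open; V clear above 1.6. Level bar 16 mm wide, 67 to 73 mm above the bench; rubber pad under the knob ends 2 mm above a seated shaft. Friction 0.06 N m, stays where left.
- strap_yellow_knob (a point): middle of the yellow upright round knob on that strap, 18 mm in diameter, from 73 to 97 mm above the bench (this point at 85 mm), 60 mm from the pivot axis; with the strap fully over it stands above the middle of the V.
- valve_base: brass quarter-turn air valve on a grey 110 x 70 mm foot, fixed to the bench. Origin on the bench under the lever's upright pivot; x along the brass pipe.
- valve (a joint): angle of the valve's green lever about its upright pivot: 0 (a stop) = shut, lever square across the pipe, pointing along the valve's +y; 1.57 (a stop) = fully open, lever along the pipe, pointing along its -x (it opens anticlockwise seen from above). Friction 0.1 N m; it stays where it is left. Lever 64 to 70 mm above the bench.
- valve_knob (a point): middle of the green upright round knob at the lever's end, 18 mm in diameter, from 70 to 94 mm above the bench (this point at 82 mm), 62 mm from the pivot axis.
- spray_can: spray can with a red cap, 60 mm in diameter and 170 mm tall, origin under its middle; a bystander
- spool: black and orange filament spool lying flat, 170 mm in diameter, 60 mm high, origin under its middle; a bystander
- dog: small blue printed toy dog, 60 mm long and 57 mm tall, origin under its middle; a bystander
- scraper: bed scraper (spatula) lying on the bench; a bystander

How it is judged:
By the outcome, as a careful person would: the job done as asked, in the order asked, and still so for the second after the job is handed in, with the robot touching nothing.
Of axle_red, axle_blue, axle_yellow only 2 to 3 are there at a start; the rules pass over those that are not, and their reading is None.
At some moment in a run one of axle_red, axle_blue, axle_yellow may be knocked a few centimetres aside while the robot is not near it.
It also fails if it takes over 210 s, if anything falls off the work surface, if the arm or the gripper's body presses on something with over 40 N, if the wrist force passes 120 N, or if a joint passes its speed limit or range.

### The arm

A 6-joint arm with a two-finger parallel gripper is mounted at the origin on the work surface. World frame = base frame: x ahead of the robot, y to its left, z up, the work surface at z = 0. Lengths are in m, angles in rad, forces in N, time in s.
With the tool pointing down it reaches from about 0.35 to 0.925 m from the base axis. Payload 6.4 kg.
Tool frame: the origin (TCP) lies midway between the tips of the shut fingers; the grasp point (between the pads) lies 19 mm behind it; z points along the fingers, y is the line along which they close (so a half turn about z gives the same grasp; the last joint's range is limited). The gripper opens to 85 mm and grips with 20 to 120 N. Pads are 22 mm wide; open, the fingers measure 114 mm over their backs; the gripper's body (76 mm by 85 mm) begins 54 mm behind the grasp point. The pads swing forward as they close: fully open they stand 13 mm farther back than shut.
Start: joints at [-1.329, 0.245, 1.558, -0, 1.339, -0.174], TCP at [0.263, -0.595, 0.231] pointing down, gripper open.
Joint ranges: [-3.13, 3.13], [-1.02, 2.26], [0.13, 2.54], [-0.95, 4.09], [0.21, 2.88], [-2.74, 2.74]. Speed limits (rad/s): [2.57, 2.57, 3.14, 3.14, 3.14, 3.14].

### API

Orientations are given as a unit quaternion [w, x, y, z].
In Python, from station import ctrl gives the robot as it stands.
- The arm moves only by the tool arm_command, never from a script. Its argument "deltas" is a list of rows, each a list of 3 entries, a list of its own where there are three numbers: the turn, a rotation vector about the tool's x, y, z as a fraction of full scale, then the shift along the tool's x, y, z as a fraction of full scale, then the opening, from 0 (shut) to 1 (fully open). In form: [[[ax, ay, az], [tx, ty, tz], hand], ...]. A call has 1 to 5 rows; each row shifts and turns the commanded pose from where the row before left it, along the tool's axes as they then stand; what a row does not reach is not made up. Full scale, the value 1, is 400 mm for a shift and 90 degrees for a turn. A row lasts 1/10 s, in which the tool goes at most 50 mm and 8.59 degrees, less where a joint would pass 70% of its speed; a pose out of reach is approached as far as the arm can. A call with a number of a shift or a turn outside -1 to 1 is refused whole. A call with a gripper value outside its range is refused whole. The fingers move at their own pace and stop on an object; the grip force is fixed at half the most. Time passes only in rows, so rows that do not move let the fingers close. It gives the time, the measured TCP pose, the force, the opening and the grip force at its end, in the units of the state.
- ctrl.observe(): the state, without advancing time (a new reading comes with each control period).
- ctrl.capture(name): name is "scene" or "top"; returns a dict with "img" (420x560x3 uint8, red, green, blue), "vfov" (degrees; the focal length in pixels is half the picture's height over the tangent of half this angle, whatever the lens; pixels are square), "cx", "cy" (the principal point, pixels), "rvec" (rotation vector, rad) and "tvec" (3), from world to camera coordinates, as OpenCV has them. Camera axes: x right, y down, z forward; pixel columns grow to the right and rows downward; lengths in m; the calibration is good to about 2 mm. A picture is of the moment at which its call begins. There is no depth.
- ctrl.close_job(): hands the job in; it is judged then, once.
Trained networks look in a picture, given as the dict that the camera call returned (one of the last four; its "shot" number tells which), for a name from the list of things; names that differ only in an ending like _2 or _b are one class to them, and where a whole thing is asked for, a point or a joint stands for the part that bears it (a point fixed in the world has none). Each returns a list of dicts, best first, with "p" (0 to 1); they miss things now and then, are a little off and sometimes report something else, mostly with a low value. They report only what shows in the picture. A call takes as long as a camera call.
- ctrl.spot_in(picture, name): "centre" ([column, row] in pixels, amid what is visible of it).
The state is a dict: "t": time; "qpos": joint angles; "joint_vel": joint speeds; "tau": joint torques, N m; "ee_pos": TCP position; "ee_rot": TCP orientation; "wrist_force": force on the tool from outside, world axes, zero at the start; "moment": the same for the moment, N m; "grip_width": finger opening in m; "grasp_force": force on a finger pad.
Only numpy, scipy, OpenCV 4.12 (cv2) and the standard library are available. Lean on these libraries where they do the work, as an engineer would, in place of code of your own. Each camera call takes 0.05 s, during which the arm holds its last target. There are 200 camera calls.

## Working session

There is one attempt and no reset: what is moved stays moved. The work goes in short steps, Python scripts to look and compute and a tool call to move; the robot and the scene stay as the last step left them, time stands still between calls to the robot, and variables do not carry over. Pictures are saved under pics/ and viewed, at most 14 in all, crops included, and the job is handed in when it is done.

Besides the shell and the picture viewer there is one more tool, called as name(argument=value, ...), one argument or row to a line, values as JSON. arm_command: Moves the arm, as the interface text tells. Shift numbers are shares of 400 mm and turn numbers shares of 90 degrees, none past 1 either way. Its arguments: {"type":"object","properties":{"deltas":{"type":"array"}},"required":["deltas"]}

```bash
ls; mkdir -p pics; cat > h.py <<'E'
import numpy as np, cv2
from station import ctrl
def save(c,n): cv2.imwrite(f'pics/{n}.png',c['img'][:,:,::-1])
def K(c):
    f=c['img'].shape[0]/2/np.tan(np.radians(c['vfov'])/2)
    return np.array([[f,0,c['cx']],[0,f,c['cy']],[0,0,1.]])
def ray(c,px,z):
    R,_=cv2.Rodrigues(np.array(c['rvec'],float)); t=np.array(c['tvec'],float).ravel()
    o=-R.T@t; d=R.T@np.linalg.inv(K(c))@np.array([px[0],px[1],1.])
    return o+d*(z-o[2])/d[2]
def proj(c,P):
    p,_=cv2.projectPoints(np.array(P,float).reshape(-1,3),np.array(c['rvec'],float),np.array(c['tvec'],float),K(c),None)
    return p.reshape(-1,2)
E
python3 - <<'E'
from h import *
s=ctrl.observe(); print({k:np.round(v,3) for k,v in s.items()})
Z=dict(axle=.019,block=.01,valve_base=.0)
for n in ('scene','top'):
    c=ctrl.capture(n); save(c,n+'0'); print(n,c['vfov'],c['cx'],c['cy'],c['rvec'],c['tvec'])
    for m in ['axle_red','axle_blue','axle_yellow','block_red','block_blue','block_yellow','strap_red_knob','strap_blue_knob','strap_yellow_knob','valve_knob','valve_base','valve','spray_can','spool','dog','scraper']:
        z=.085 if 'strap' in m else .082 if m=='valve_knob' else .067 if m=='valve' else .019 if 'axle' in m else .01
        print(m,[(round(r['p'],2),np.round(r['centre']),np.round(ray(c,r['centre'],z)[:2],3)) for r in ctrl.spot_in(c,m)[:3]])
E
```

```text
pics
{'t': np.float64(0.0), 'qpos': array([-1.329,  0.246,  1.559,  0.   ,  1.339, -0.174]), 'joint_vel': array([ 0.002, -0.001,  0.001, -0.001, -0.002,  0.   ]), 'tau': array([ 1.0000e-03, -4.2950e+01, -3.2613e+01, -0.0000e+00,  5.0000e-03,
        0.0000e+00]), 'ee_pos': array([ 0.262, -0.594,  0.23 ]), 'ee_rot': array([-0.001,  0.978,  0.206, -0.   ]), 'wrist_force': array([ 0.337, -0.274,  0.07 ]), 'moment': array([-0.012,  0.084, -0.016]), 'grasp_force': np.float64(0.0), 'grip_width': np.float64(0.086)}
scene 48.44249162117791 273.42534272829255 208.17720757420255 [ 1.91340713  1.18592833 -0.61725665] [-0.32236568 -0.2106021   1.62900947]
axle_red [(0.68, array([185., 224.]), array([ 0.458, -0.129]))]
axle_blue []
axle_yellow [(0.74, array([315., 190.]), array([0.465, 0.264]))]
block_red [(0.63, array([205., 274.]), array([ 0.654, -0.143])), (0.3, array([ 89., 246.]), array([ 0.428, -0.372]))]
block_blue [(0.83, array([328., 222.]), array([0.611, 0.222])), (0.26, array([315., 189.]), array([0.452, 0.272])), (0.19, array([255., 218.]), array([0.504, 0.053]))]
block_yellow [(0.94,
[... 2001 characters left out ...]
.515, -0.365])), (0.33, array([230., 215.]), array([0.574, 0.169]))]
valve_base [(0.86, array([441., 226.]), array([ 0.559, -0.377])), (0.17, array([227., 216.]), array([0.585, 0.182]))]
valve [(0.8, array([449., 237.]), array([ 0.522, -0.371])), (0.16, array([362., 191.]), array([ 0.639, -0.163]))]
spray_can [(0.73, array([ 89., 219.]), array([0.578, 0.545])), (0.43, array([194., 267.]), array([0.452, 0.265]))]
spool [(0.86, array([419., 158.]), array([ 0.744, -0.33 ])), (0.35, array([ 85., 220.]), array([0.574, 0.553]))]
dog [(0.47, array([285., 146.]), array([0.777, 0.031]))]
scraper [(0.94, array([190., 144.]), array([0.782, 0.287])), (0.51, array([352., 191.]), array([ 0.651, -0.146]))]
```

```bash
python3 - <<'E'
import cv2
t=cv2.imread('pics/top0.png'); cv2.imwrite('pics/top0c.png',cv2.resize(t[100:340,150:480],None,fx=2.4,fy=2.4,interpolation=3))
t=cv2.imread('pics/scene0.png'); cv2.imwrite('pics/scene0c.png',cv2.resize(t[130:370,50:380],None,fx=2.4,fy=2.4,interpolation=3))
E
```

```text
(no output)
```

View pics/top0c.png

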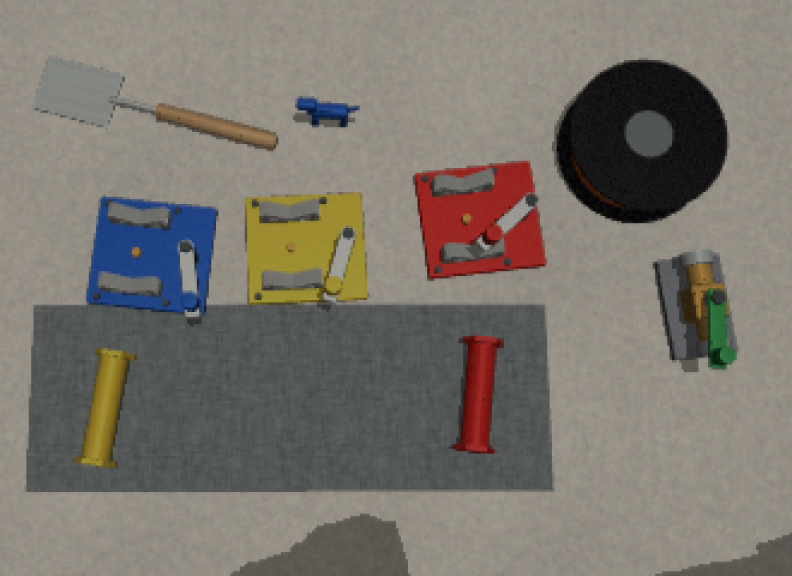

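View pics/scene0c.png

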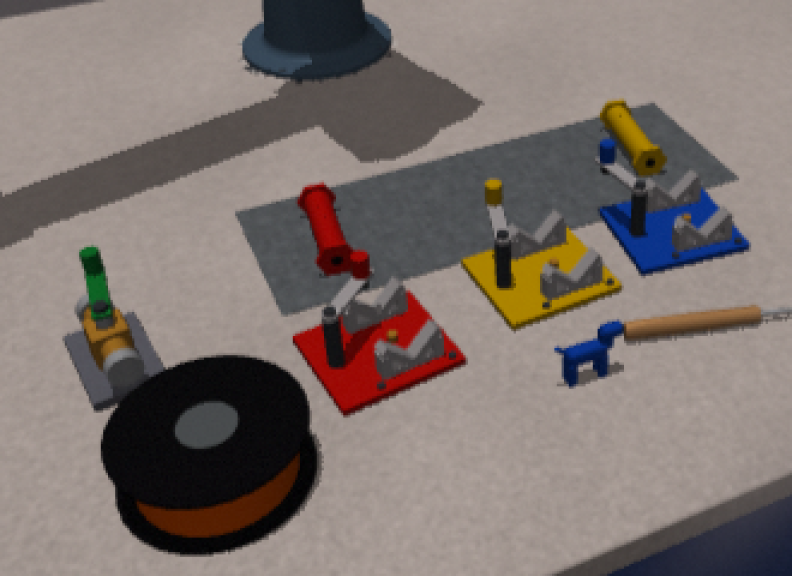

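The pictures show two axles, red at crop (479,395) and yellow at (105,408), and no blue one. The red and yellow straps lie partly over their Vs, and the valve lever points at the robot, so the valve is open. Next I'll fit the poses.

```bash
cat >> h.py <<'E'
HUE=dict(red=[(0,6),(174,180)],yellow=[(22,32)],blue=[(105,125)],green=[(45,85)])
def mask(c,col,smin=140,vmin=50):
    h=cv2.cvtColor(c['img'],cv2.COLOR_RGB2HSV); m=np.zeros(h.shape[:2],np.uint8)
    for a,b in HUE[col]: m|=cv2.inRange(h,(a,smin,vmin),(b,255,255))
    return m
def rect(c,m,z,x0=.3,x1=.9,y0=-.5,y1=.4):
    "1 mm/px rectified mask; pixel (i,j)=( (y-y0)*1000, (x-x0)*1000 )"
    Q=np.array([[x0,y0,z],[x1,y0,z],[x1,y1,z],[x0,y1,z]]); d=(Q[:,[1,0]]-[y0,x0])*1000
    H=cv2.getPerspectiveTransform(proj(c,Q).astype(np.float32),d.astype(np.float32))
    return cv2.warpPerspective(m,H,(int((y1-y0)*1000),int((x1-x0)*1000)),flags=cv2.INTER_LINEAR)
def blobs(c,col,z,amin=60,op=0,**k):
    r=(rect(c,mask(c,col,**k),z)>127).astype(np.uint8)
    if op: r=cv2.morphologyEx(r,cv2.MORPH_OPEN,np.ones((op,op),np.uint8))
    out=[]
    for q in cv2.findContours(r,cv2.RETR_EXTERNAL,cv2.CHAIN_APPROX_NONE)[0]:
        if cv2.contourArea(q)<amin: continue
        (u,v),(a,b),_=R=cv2.minAreaRect(q); P=cv2.boxPoints(R)
        e=max([P[1]-P[0],P[2]-P[1]],key=np.linalg.norm); yaw=np.degrees(np.arctan2(e[0],e[1]))
        M=cv2.moments(q)
        out.append(dict(c=(v/1000+.3,u/1000-.5),m=(M['m01']/M['m00']/1000+.3,M['m10']/M['m00']/1000-.5),s=sorted((a,b)),yaw=(yaw+90)%180-90))
    return sorted(out,key=lambda o:-o['s'][0]*o['s'][1])
E
python3 - <<'E'
from h import *
for n in('top','scene'):
  c=ctrl.capture(n)
  for col in HUE:
    for z,op in((.01,25),(.019,5),(.085,3)):
      if col=='green' and z<.08: continue
      for b in blobs(c,col,z,op=op)[:4]: print(n,col,z,np.round(b['c'],3),np.round(b['m'],3),np.round(b['s']),round(b['yaw'],1))
E
```

```text
top red 0.01 [ 0.685 -0.163] [ 0.684 -0.165] [46. 92.] -49.1
top red 0.01 [ 0.462 -0.132] [ 0.461 -0.132] [ 32. 125.] -6.7
top red 0.01 [ 0.652 -0.097] [ 0.653 -0.097] [46. 51.] 0.0
top red 0.01 [ 0.622 -0.188] [ 0.622 -0.188] [39. 45.] 0.0
top red 0.019 [ 0.65  -0.138] [ 0.646 -0.139] [120. 130.] -83.5
top red 0.019 [ 0.461 -0.131] [ 0.461 -0.131] [ 43. 125.] -6.1
top red 0.019 [ 0.703 -0.118] [ 0.704 -0.118] [10. 35.] -90.0
top red 0.085 [ 0.635 -0.127] [ 0.632 -0.127] [113. 123.] -83.2
top red 0.085 [ 0.456 -0.12 ] [ 0.456 -0.12 ] [ 41. 118.] -6.5
top red 0.085 [ 0.685 -0.109] [ 0.686 -0.11 ] [10. 52.] -84.8
top yellow 0.01 [0.641 0.031] [0.641 0.032] [80. 81.] 0.0
top yellow 0.01 [0.447 0.267] [0.447 0.267] [ 31. 120.] -8.1
top yellow 0.01 [0.623 0.095] [0.623 0.095] [44. 50.] 0.0
top yellow 0.01 [ 0.576 -0.002] [ 0.576 -0.001] [25. 25.] -90.0
top yellow 0.019 [0.618 0.053] [0.612 0.05 ] [119. 129.] -87.4
top yellow 0.019 [0.446 0.264] [0.446 0.265] [ 40. 123.] -8.1
top yellow 0.019 [0.672 0.074] [0.673 0.074] [ 8. 41.] -90.0
top yellow 0.085 [0.604 0.053] [0.598 0.051] [112. 122
[... 1777 characters left out ...]
.177] [54. 62.] 0.0
scene blue 0.01 [0.572 0.175] [0.572 0.175] [30. 36.] 0.0
scene blue 0.01 [0.605 0.266] [0.605 0.266] [26. 26.] -90.0
scene blue 0.019 [0.63  0.213] [0.636 0.2  ] [127. 131.] 84.0
scene blue 0.019 [0.761 0.037] [0.764 0.038] [47. 98.] -43.6
scene blue 0.019 [0.463 0.226] [0.462 0.226] [21. 54.] -29.1
scene blue 0.085 [0.702 0.162] [0.708 0.151] [116. 120.] 83.9
scene blue 0.085 [0.828 0.005] [0.824 0.003] [50. 83.] -81.6
scene blue 0.085 [0.551 0.174] [0.549 0.174] [19. 49.] -29.1
scene green 0.085 [ 0.544 -0.37 ] [ 0.543 -0.369] [18. 53.] -2.9
scene green 0.085 [ 0.484 -0.368] [ 0.484 -0.369] [15. 17.] 6.3
scene green 0.085 [ 0.582 -0.372] [ 0.584 -0.372] [11. 17.] -90.0
```

```bash
cat > ov.py <<'E'
from h import *
import sys
def block(o,a,th):  # block origin, yaw deg of block x, strap angle
    a=np.radians(a); R=np.array([[np.cos(a),-np.sin(a)],[np.sin(a),np.cos(a)]])
    w=lambda x,y,z:[*(np.array(o)+R@[x/1e3,y/1e3]),z/1e3]
    k=lambda z:w(60*np.sin(th),60-60*np.cos(th),z)
    return [w(x,y,10) for x,y in((-60,-49),(60,-49),(60,81),(-60,81))],[w(0,60,73),k(97),k(73)]
RED=((.650,-.1236),-173.5,.58); YEL=((.619,.069),-177.3,1.265)
if __name__=='__main__':
  for n,(x0,x1,y0,y1) in(('top',(150,480,140,290)),('scene',(50,380,180,330))):
    c=ctrl.capture(n); s=2.4
    im=cv2.resize(c['img'][y0:y1,x0:x1,::-1],None,fx=s,fy=s,interpolation=3)
    P=lambda q:np.round((proj(c,q)+.5-[x0,y0])*s).astype(int)
    for B in(RED,YEL):
        pl,kn=block(*B); cv2.polylines(im,[P(pl)],True,(255,255,255),1)
        for p in P(kn): cv2.circle(im,tuple(map(int,p)),2,(255,0,255),-1)
    for o,a in(((.461,-.131),-6.4),((.446,.2645),-8.1)):
        d=.06*np.array([np.cos(np.radians(a)),np.sin(np.radians(a))])
        q=P([[*(np.array(o)+d),.019],[*(np.array(o)-d),.019]]); cv2.line(im,tuple(map(int,q[0])),tuple(map(int,q[1])),(255,255,255),1)
    kp=ray(ctrl_top,(451.2,247.4),.094) if n=='scene' else ray(c,(451.2,247.4),.094)
    if n=='top': ctrl_top=c
    a=np.radians(7.9); pv=kp[:2]+.062*np.array([np.cos(a),np.sin(a)]); print('valve',kp,pv)
    for p in P([kp,[kp[0],kp[1],.07],[*pv,.07]]): cv2.circle(im,tuple(map(int,p)),2,(255,0,255),-1)
    cv2.imwrite(f'pics/ov_{n}{sys.argv[1]}.png',im)
  print(block(*RED)[1],block(*YEL)[1])
E
python3 ov.py 1; python3 -c "
import cv2,numpy as np
cv2.imwrite('pics/ov1.png',np.vstack([cv2.imread('pics/ov_top1.png'),cv2.imread('pics/ov_scene1.png')])[:720])"; python3 -c "
import cv2;i=cv2.imread('pics/ov1.png');print(i.shape);cv2.imwrite('pics/ov1.png',cv2.resize(i,(660,600),interpolation=cv2.INTER_AREA))"
```

```text
valve [ 0.49365683 -0.36505165  0.094     ] [ 0.55506842 -0.35653009]
valve [ 0.49365683 -0.36505165  0.094     ] [ 0.55506842 -0.35653009]
[[np.float64(0.6567921928260745), np.float64(-0.18321431134059524), 0.073], [np.float64(0.6184407076260319), np.float64(-0.1370714507557668), 0.097], [np.float64(0.6184407076260319), np.float64(-0.1370714507557668), 0.073]] [[np.float64(0.6218263870425785), np.float64(0.009066607502281804), 0.073], [np.float64(0.5638225620183079), np.float64(0.024414450430648015), 0.097], [np.float64(0.5638225620183079), np.float64(0.024414450430648015), 0.073]]
(720, 792, 3)
```

View pics/ov1.png

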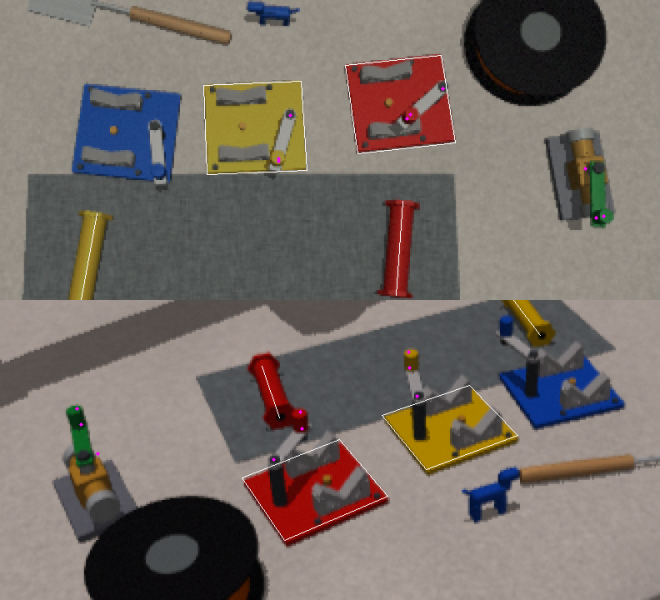

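```bash
cat > plan.py <<'E'
"rows(list of (x,y,z,yaw_deg,hand)) -> rows in tool axes from the measured pose, split at the step limits"
from h import *
from scipy.spatial.transform import Rotation as Rn
def R_of(yaw): return Rn.from_euler('z',yaw,degrees=True)*Rn.from_euler('x',180,degrees=True)
def rows(wps,pose=None):
    if pose is None:
        s=ctrl.observe(); p=np.array(s['ee_pos']); w,x,y,z=s['ee_rot']; R=Rn.from_quat([x,y,z,w])
    else: p,R=pose
    k=0
    for q in wps:
        g=np.array(q[:3]); G=R_of(q[3]); 
        n=max(1,int(np.ceil(np.linalg.norm(g-p)/.0495)),int(np.ceil(np.degrees((R.inv()*G).magnitude())/8.55)))
        p0,R0=p,R; rv=(R0.inv()*G).as_rotvec()
        for i in range(1,n+1):
            pt=p0+(g-p0)*i/n; Rt=R0*Rn.from_rotvec(rv*i/n)
            a=np.round((R.inv()*Rt).as_rotvec()/(np.pi/2),4); t=np.round(R.inv().apply(pt-p)/.4,4)
            k+=1; print('[%s,%s,%g]%s'%(str((a+0.).tolist()).replace(' ',''),str((t+0.).tolist()).replace(' ',''),q[4],' <-wp' if i==n else ''))
            R=R*Rn.from_rotvec(a*np.pi/2); p=p+R.apply(0*t) if False else p+ (R*Rn.from_rotvec(-a*np.pi/2)).apply(t*.4)
    return p,R
E
python3 - <<'E'
from plan import *
c=ctrl.capture('top')
kp=ray(c,(451.2,247.4),.094)[:2]; pv=ray(c,(448.3,223.75),.078)[:2]; d=pv-kp
print(kp,pv,np.linalg.norm(d),np.degrees(np.arctan2(d[1],d[0])))
rows([(.500,-.368,.13,0,.6)])
E
```

```text
[ 0.49365683 -0.36505165] [ 0.55363176 -0.36869435] 0.06008545209354756 -3.475699243823075
[[0.0,0.0,0.0378],[0.1103,-0.0398,0.0362],0.6]
[[0.0,0.0,0.0378],[0.1077,-0.0462,0.0361],0.6]
[[0.0,0.0,0.0378],[0.1048,-0.0526,0.0362],0.6]
[[0.0,0.0,0.0379],[0.1014,-0.0587,0.0362],0.6]
[[0.0,0.0,0.0378],[0.0978,-0.0646,0.0362],0.6]
[[0.0,0.0,0.0378],[0.0938,-0.0703,0.0361],0.6]
[[0.0,0.0,0.0378],[0.0895,-0.0758,0.0362],0.6] <-wp
```

```bash
python3 - <<'E'
from h import *
c=ctrl.capture('top')
for z in(0,.012):
  a,b=ray(c,(423.75,209.2),z),ray(c,(431.7,250),z); d=a-b; print(a[:2],b[:2],np.linalg.norm(d),np.degrees(np.arctan2(d[1],d[0])))
s=ctrl.capture('scene'); im=[]
for k,(x,y) in((c,(400,185)),(s,(55,210))): im.append(cv2.resize(k['img'][y:y+90,x:x+90,::-1],(390,390),interpolation=3))
cv2.imwrite('pics/valve.png',np.hstack(im))
E
```

```text
[ 0.60509685 -0.33698521] [ 0.49679204 -0.35067618] 0.10916672183062426 7.20462796695363
[ 0.60279413 -0.33292673] [ 0.49559937 -0.34647737] 0.10804784546571052 7.204627966953614
```

View pics/valve.png

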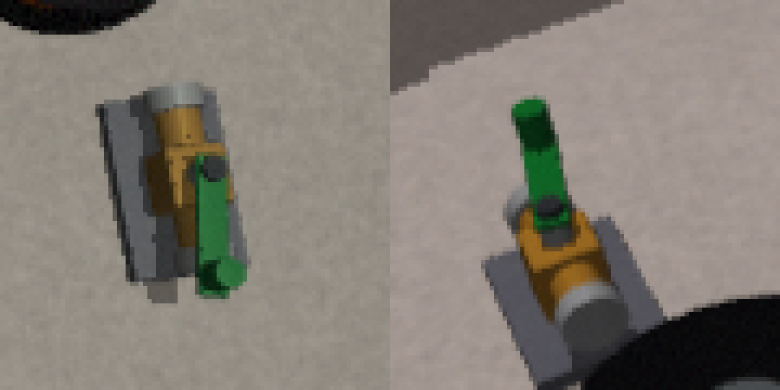

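```bash
python3 - <<'E'
from h import *
c=ctrl.capture('top');s=ctrl.capture('scene')
def PM(c): return K(c)@np.hstack([cv2.Rodrigues(np.array(c['rvec'],float))[0],np.array(c['tvec'],float).reshape(3,1)])
for n,a,b in(('knobtop',(452,246.9),(86.8,234.2)),('cap',(448.0,222.8),(91.4,257.3))):
  X=cv2.triangulatePoints(PM(c),PM(s),np.array(a,float),np.array(b,float)); print(n,(X[:3]/X[3]).ravel())
  for z in((.094,) if n=='knobtop' else(.078,.085)): print(ray(c,a,z),ray(s,b,z))
E
```

```text
knobtop [ 0.49485482 -0.36724807  0.09383308]
[ 0.4948575  -0.36706631  0.094     ] [ 0.49501215 -0.36733934  0.094     ]
cap [ 0.55672036 -0.37062966  0.07291299]
[ 0.55599879 -0.36813425  0.078     ] [ 0.5629651  -0.37095665  0.078     ]
[ 0.55487415 -0.3653983   0.085     ] [ 0.57202131 -0.37083991  0.085     ]
```

```bash
cat > arc.py <<'E'
from plan import *
def arc(pv,r,phis,z,off,hand):
    "waypoints with tool yaw = phi+off about pivot"
    return [(pv[0]+r*np.cos(np.radians(f)),pv[1]+r*np.sin(np.radians(f)),z,f+off,hand) for f in phis]
E
python3 - <<'E'
from arc import *
p=rows([(.495,-.367,.12,-3,.5),(.495,-.367,.075,-3,.5),(.495,-.367,.075,-3,.28)])
print('--')
rows(arc((.5567,-.3706),.062,np.linspace(177,92,11)[1:],.075,-180,.28),p)
E
```

```text
[[0.0,0.0,0.0426],[0.1088,-0.0408,0.0397],0.5]
[[0.0,0.0,0.0426],[0.1058,-0.048,0.0398],0.5]
[[0.0,0.0,0.0425],[0.1023,-0.055,0.0397],0.5]
[[0.0,0.0,0.0426],[0.0985,-0.0617,0.0398],0.5]
[[0.0,0.0,0.0426],[0.0941,-0.0681,0.0397],0.5]
[[0.0,0.0,0.0426],[0.0894,-0.0743,0.0398],0.5]
[[0.0,0.0,0.0426],[0.0842,-0.0801,0.0397],0.5] <-wp
[[0.0,0.0,0.0],[0.0,0.0,0.1125],0.5] <-wp
[[0.0,0.0,0.0],[0.0,0.0,0.0],0.28] <-wp
--
[[0.0,0.0,0.0944],[0.0012,-0.0219,0.0],0.28] <-wp
[[0.0,0.0,0.0944],[0.0017,-0.023,0.0],0.28] <-wp
[[0.0,0.0,0.0945],[0.0017,-0.0229,0.0],0.28] <-wp
[[0.0,0.0,0.0944],[0.0017,-0.0229,0.0],0.28] <-wp
[[0.0,0.0,0.0945],[0.0017,-0.0229,0.0],0.28] <-wp
[[0.0,0.0,0.0944],[0.0017,-0.0229,0.0],0.28] <-wp
[[0.0,0.0,0.0945],[0.0017,-0.0229,0.0],0.28] <-wp
[[0.0,0.0,0.0944],[0.0017,-0.0229,0.0],0.28] <-wp
[[0.0,0.0,0.0945],[0.0017,-0.0229,0.0],0.28] <-wp
[[0.0,0.0,0.0944],[0.0017,-0.0229,0.0],0.28] <-wp
```

arm_command(
  deltas=[
    [[0, 0, 0.0426], [0.109, -0.041, 0.04], 0.5],
    [[0, 0, 0.0426], [0.106, -0.048, 0.04], 0.5],
    [[0, 0, 0.0426], [0.102, -0.055, 0.04], 0.5],
    [[0, 0, 0.0426], [0.098, -0.062, 0.04], 0.5],
    [[0, 0, 0.0426], [0.094, -0.068, 0.04], 0.5],
  ],
)

```text
t: 2.65
ee_pos: [0.4295, -0.4306, 0.1509]
ee_rot: [0.0, 0.999, 0.039, 0.0]
wrist_force: [0.8, -0.6, 0.6]
grip_width: 0.043
grasp_force: 0.0
```

arm_command(
  deltas=[
    [[0, 0, 0.0426], [0.089, -0.074, 0.04], 0.5],
    [[0, 0, 0.0426], [0.084, -0.08, 0.04], 0.5],
    [[0, 0, 0], [0, 0, 0], 0.5],
    [[0, 0, 0], [0, 0, 0], 0.5],
  ],
)

```text
t: 3.05
ee_pos: [0.495, -0.3661, 0.1189]
ee_rot: [-0.0, 1.0, -0.025, -0.0]
wrist_force: [-0.1, 0.8, 0.7]
grip_width: 0.0427
grasp_force: 0.0
```

arm_command(
  deltas=[
    [[0, 0, 0], [0, 0.002, 0.055], 0.5],
    [[0, 0, 0], [0, 0, 0.055], 0.5],
    [[0, 0, 0], [0, 0, 0], 0.28],
    [[0, 0, 0], [0, 0, 0], 0.28],
    [[0, 0, 0], [0, 0, 0], 0.28],
  ],
)

```text
t: 3.55
ee_pos: [0.4949, -0.3693, 0.0771]
ee_rot: [0.001, 1.0, -0.027, 0.001]
wrist_force: [-0.5, -0.9, 0.4]
grip_width: 0.0243
grasp_force: 0.0
```

arm_command(
  deltas=[
    [[0, 0, 0.0944], [0.0015, -0.023, 0], 0.28],
    [[0, 0, 0.0944], [0.0017, -0.023, 0], 0.28],
    [[0, 0, 0.0944], [0.0017, -0.023, 0], 0.28],
    [[0, 0, 0.0944], [0.0017, -0.023, 0], 0.28],
    [[0, 0, 0.0944], [0.0017, -0.023, 0], 0.28],
  ],
)

```text
t: 4.05
ee_pos: [0.5138, -0.3281, 0.0774]
ee_rot: [0.001, 0.921, -0.39, 0.002]
wrist_force: [-0.4, -2.6, 0.2]
grip_width: 0.024
grasp_force: 0.9
```

arm_command(
  deltas=[
    [[0, 0, 0.0944], [0.0017, -0.023, 0], 0.28],
    [[0, 0, 0.0944], [0.0017, -0.023, 0], 0.28],
    [[0, 0, 0.0944], [0.0017, -0.023, 0], 0.28],
    [[0, 0, 0.0944], [0.0017, -0.023, 0], 0.28],
    [[0, 0, 0.0944], [0.0017, -0.023, 0], 0.28],
  ],
)

```text
t: 4.55
ee_pos: [0.5532, -0.3106, 0.0771]
ee_rot: [0.003, 0.718, -0.696, -0.0]
wrist_force: [-32.0, -11.8, 9.9]
grip_width: 0.024
grasp_force: 16.4
```

arm_command(
  deltas=[
    [[0, 0, 0], [0, 0, 0], 0.28],
    [[0, 0, 0], [0, 0, 0], 0.28],
  ],
)

```text
t: 4.75
ee_pos: [0.5524, -0.3108, 0.0771]
ee_rot: [0.003, 0.72, -0.694, -0.001]
wrist_force: [-11.9, -3.4, 6.4]
grip_width: 0.0238
grasp_force: 6.1
```

```bash
python3 - <<'E'
from h import *
s=ctrl.observe();p=s['ee_pos'];print(np.round(p,4),np.round(s['wrist_force'],1),np.degrees(np.arctan2(p[1]+.3706,p[0]-.5567)),np.hypot(p[1]+.3706,p[0]-.5567))
E
```

```text
[ 0.5524 -0.3108  0.0771] [-11.9  -3.4   6.4] 94.15759807668363 0.05991021574718263
```

```bash
python3 - <<'E'
from arc import *
s=ctrl.observe();p=s['ee_pos']
q=rows([(p[0],p[1],.13,-88,.5),(.6184,-.137,.125,-50,.5),(.6184,-.137,.08,-50,.5),(.6184,-.137,.08,-50,.28)])
print('--')
e=arc((.6568,-.1832),.06,[206.7],.08,-180,.28)[0]; print(e)
rows([(e[0],e[1],.13,26.7,.5),(.5638,.0244,.125,-14.8,.5),(.5638,.0244,.08,-14.8,.5)],(np.array(e[:3]),R_of(26.7)))
E
```

```text
[[0.0018,-0.0007,0.0004],[0.0002,0.0004,-0.0661],0.5]
[[0.0017,-0.0008,0.0004],[0.0,0.0001,-0.0661],0.5] <-wp
[[0.0,0.0,-0.0844],[-0.0857,-0.036,0.0025],0.5]
[[0.0,0.0,-0.0845],[-0.0802,-0.0471,0.0025],0.5]
[[0.0,0.0,-0.0844],[-0.0733,-0.0572,0.0025],0.5]
[[0.0,0.0,-0.0845],[-0.065,-0.0664,0.0025],0.5]
[[0.0,0.0,-0.0844],[-0.0557,-0.0745,0.0025],0.5] <-wp
[[0.0,0.0,0.0],[0.0,0.0,0.1125],0.5] <-wp
[[0.0,0.0,0.0],[0.0,0.0,0.0],0.28] <-wp
--
(np.float64(0.6031977167003297), np.float64(-0.21015913991695379), 0.08, 26.69999999999999, 0.28)
[[0.0,0.0,0.0],[0.0,0.0,-0.0625],0.5]
[[0.0,0.0,0.0],[0.0,0.0,-0.0625],0.5] <-wp
[[0.0,0.0,0.0922],[0.0351,-0.1136,0.0025],0.5]
[[0.0,0.0,0.0922],[0.0183,-0.1175,0.0025],0.5]
[[0.0,0.0,0.0923],[0.0012,-0.1189,0.0025],0.5]
[[0.0,0.0,0.0922],[-0.016,-0.1179,0.0025],0.5]
[[0.0,0.0,0.0922],[-0.0329,-0.1143,0.0025],0.5] <-wp
[[0.0,0.0,0.0],[0.0,0.0,0.1125],0.5] <-wp
```

arm_command(
  deltas=[
    [[0, 0, 0], [0, 0.002, 0], 0.5],
    [[0.0018, -0.0008, 0], [0, 0, -0.066], 0.5],
    [[0.0018, -0.0008, 0], [0, 0, -0.066], 0.5],
  ],
)

```text
t: 5.05
ee_pos: [0.5535, -0.3089, 0.1291]
ee_rot: [-0.003, 0.719, -0.695, 0.001]
wrist_force: [0.5, -1.9, 0.1]
grip_width: 0.0425
grasp_force: 0.0
```

arm_command(
  deltas=[
    [[0, 0, -0.0844], [-0.086, -0.036, 0.0025], 0.5],
    [[0, 0, -0.0844], [-0.08, -0.047, 0.0025], 0.5],
    [[0, 0, -0.0844], [-0.073, -0.057, 0.0025], 0.5],
    [[0, 0, -0.0844], [-0.065, -0.066, 0.0025], 0.5],
    [[0, 0, -0.0844], [-0.056, -0.075, 0.0025], 0.5],
  ],
)

```text
t: 5.55
ee_pos: [0.6206, -0.1339, 0.1255]
ee_rot: [-0.003, 0.907, -0.42, 0.003]
wrist_force: [1.0, -0.5, -0.0]
grip_width: 0.0427
grasp_force: 0.0
```

arm_command(
  deltas=[
    [[0, 0, 0], [0, 0, 0], 0.5],
    [[0, 0, 0], [0, 0, 0], 0.5],
  ],
)

```text
t: 5.75
ee_pos: [0.6201, -0.1347, 0.125]
ee_rot: [-0.002, 0.906, -0.422, 0.003]
wrist_force: [-0.9, -0.8, 0.9]
grip_width: 0.0428
grasp_force: 0.0
```

```bash
python3 - <<'E'
from arc import *
rows([(.6184,-.137,.08,-50,.5)])
c=ctrl.capture('top');save(c,'t1')
for b in blobs(c,'green',.085)[:2]: print(np.round(b['c'],3),np.round(b['s']),b['yaw'])
E
```

```text
[[-0.0043,-0.0021,0.0005],[0.0013,0.0078,0.1125],0.5] <-wp
[ 0.549 -0.334] [18. 58.] -83.29016
```

arm_command(
  deltas=[
    [[-0.004, -0.002, 0.0005], [0.001, 0.008, 0.056], 0.5],
    [[0, 0, 0], [0, 0, 0.056], 0.5],
    [[0, 0, 0], [0, 0, 0], 0.28],
    [[0, 0, 0], [0, 0, 0], 0.28],
    [[0, 0, 0], [0, 0, 0], 0.28],
  ],
)

```text
t: 6.3
ee_pos: [0.6182, -0.1384, 0.0808]
ee_rot: [-0.0, 0.906, -0.423, 0.001]
wrist_force: [0.3, -0.2, 0.1]
grip_width: 0.0239
grasp_force: 0.0
```

arm_command(
  deltas=[
    [[0, 0, -0.095], [0.0017, 0.0222, 0], 0.28],
    [[0, 0, -0.095], [0.0017, 0.0222, 0], 0.28],
    [[0, 0, -0.095], [0.0017, 0.0222, 0], 0.28],
    [[0, 0, -0.095], [0.0017, 0.0222, 0], 0.28],
  ],
)

```text
t: 6.7
ee_pos: [0.5994, -0.1676, 0.0811]
ee_rot: [-0.0, 0.991, -0.135, 0.001]
wrist_force: [1.8, 0.6, -0.7]
grip_width: 0.0235
grasp_force: 0.5
```

arm_command(
  deltas=[
    [[0, 0, -0.095], [0.0017, 0.0222, 0], 0.28],
    [[0, 0, -0.095], [0.0017, 0.0222, 0], 0.28],
    [[0, 0, -0.095], [0.0017, 0.0222, 0], 0.28],
    [[0, 0, -0.095], [0.0017, 0.0222, 0], 0.28],
    [[0, 0, -0.095], [0.0017, 0.0222, 0], 0.28],
  ],
)

```text
t: 7.2
ee_pos: [0.6033, -0.211, 0.0809]
ee_rot: [-0.0, 0.972, 0.235, 0.0]
wrist_force: [-0.4, 0.7, 0.8]
grip_width: 0.0235
grasp_force: 0.6
```

arm_command(
  deltas=[
    [[0, 0, 0], [0, 0, 0], 0.5],
    [[0, 0, 0], [0, 0, -0.062], 0.5],
    [[0, 0, 0], [0, 0, -0.062], 0.5],
  ],
)

```text
t: 7.5
ee_pos: [0.6022, -0.2099, 0.1293]
ee_rot: [-0.001, 0.973, 0.231, -0.001]
wrist_force: [0.4, -0.1, 0.5]
grip_width: 0.0424
grasp_force: 0.0
```

arm_command(
  deltas=[
    [[0, 0, 0.0922], [0.035, -0.114, 0.0025], 0.5],
    [[0, 0, 0.0922], [0.018, -0.118, 0.0025], 0.5],
    [[0, 0, 0.0922], [0.001, -0.119, 0.0025], 0.5],
    [[0, 0, 0.0922], [-0.016, -0.118, 0.0025], 0.5],
    [[0, 0, 0.0922], [-0.033, -0.114, 0.0025], 0.5],
  ],
)

```text
t: 8.0
ee_pos: [0.5618, 0.0252, 0.1251]
ee_rot: [-0.0, 0.992, -0.13, 0.0]
wrist_force: [1.0, -0.5, -0.1]
grip_width: 0.0424
grasp_force: 0.0
```

arm_command(
  deltas=[
    [[0, 0, 0], [0, 0, 0], 0.5],
    [[0, 0, 0], [0, 0, 0], 0.5],
  ],
)

```text
t: 8.2
ee_pos: [0.5623, 0.0243, 0.1249]
ee_rot: [-0.0, 0.992, -0.125, 0.0]
wrist_force: [0.6, 0.1, 0.2]
grip_width: 0.0428
grasp_force: 0.0
```

```bash
python3 - <<'E'
from arc import *
rows([(.5638,.0244,.08,-14.8,.5)])
E
```

```text
[[-0.0004,-0.0001,0.005],[0.0037,-0.0011,0.1122],0.5] <-wp
```

arm_command(
  deltas=[
    [[0, 0, 0.005], [0.004, -0.001, 0.056], 0.5],
    [[0, 0, 0], [0, 0, 0.056], 0.5],
    [[0, 0, 0], [0, 0, 0], 0.28],
    [[0, 0, 0], [0, 0, 0], 0.28],
    [[0, 0, 0], [0, 0, 0], 0.28],
  ],
)

```text
t: 8.7
ee_pos: [0.5649, 0.0225, 0.0807]
ee_rot: [-0.0, 0.992, -0.13, 0.001]
wrist_force: [0.1, -0.5, 0.9]
grip_width: 0.0242
grasp_force: 0.0
```

arm_command(
  deltas=[
    [[0, 0, -0.095], [0.0017, 0.0222, 0], 0.28],
    [[0, 0, -0.095], [0.0017, 0.0222, 0], 0.28],
    [[0, 0, -0.095], [0.0017, 0.0222, 0], 0.28],
    [[0, 0, -0.095], [0.0017, 0.0222, 0], 0.28],
  ],
)

```text
t: 9.1
ee_pos: [0.5664, -0.0123, 0.0809]
ee_rot: [-0.0, 0.985, 0.171, 0.001]
wrist_force: [-0.3, 1.6, -0.1]
grip_width: 0.0239
grasp_force: 0.5
```

arm_command(
  deltas=[
    [[0, 0, 0], [0, 0, 0], 0.5],
    [[0, 0, 0], [0, 0, 0], 0.5],
    [[0, 0, 0], [0, 0, -0.1], 0.5],
    [[0, 0, 0], [-0.11, 0, -0.05], 0.8],
    [[0, 0, 0], [-0.11, 0, -0.05], 0.8],
  ],
)

```text
t: 9.6
ee_pos: [0.4821, -0.0411, 0.1609]
ee_rot: [-0.0, 0.986, 0.168, 0.0]
wrist_force: [-0.4, -0.7, 0.6]
grip_width: 0.068
grasp_force: 0.0
```

```bash
python3 - <<'E'
from h import *
c=ctrl.capture('top'); cv2.imwrite('pics/t2.png',cv2.resize(c['img'][100:340,150:480,::-1],None,fx=2.4,fy=2.4,interpolation=3))
print(np.round(ctrl.observe()['ee_pos'],3))
for col in('red','yellow'):
  for b in blobs(c,col,.019,op=5)[:3]: print(col,np.round(b['c'],4),np.round(b['s']),round(b['yaw'],1))
E
```

```text
[ 0.478 -0.042  0.163]
red [ 0.6506 -0.1379] [120. 130.] -83.8
red [ 0.617  -0.2235] [16. 25.] -45.0
red [ 0.703  -0.1185] [10. 35.] -90.0
yellow [0.6174 0.0529] [119. 129.] -87.5
yellow [0.4458 0.2644] [ 40. 123.] -8.1
yellow [0.672  0.0745] [ 8. 41.] -90.0
```

View pics/t2.png

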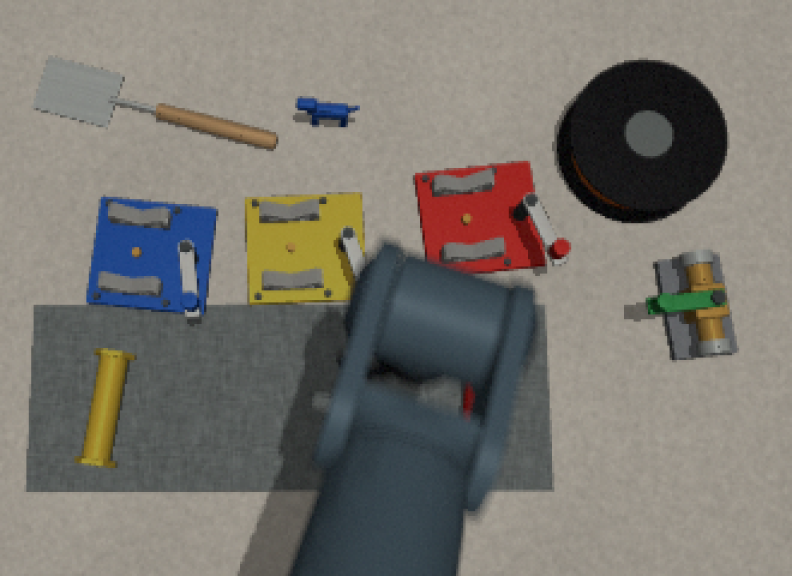

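```bash
python3 - <<'E'
from arc import *
q=rows([(.4458,.2645,.11,-8.1,.8),(.4458,.2645,.005,-8.1,.8)])
print('--')
rows([(.4458,.2645,.13,-8.1,0),(.619,.069,.10,2.7,0),(.619,.069,.028,2.7,0)],q)
E
```

```text
[[0.0001,0.0,0.0434],[0.0253,-0.1071,0.0187],0.8]
[[0.0002,0.0,0.0434],[0.0178,-0.1086,0.0188],0.8]
[[0.0001,0.0,0.0435],[0.0105,-0.1095,0.0188],0.8]
[[0.0001,0.0,0.0434],[0.003,-0.11,0.0188],0.8]
[[0.0002,0.0,0.0434],[-0.0046,-0.11,0.0188],0.8]
[[0.0001,0.0001,0.0434],[-0.012,-0.1093,0.0189],0.8]
[[0.0001,0.0,0.0434],[-0.0194,-0.1083,0.0189],0.8] <-wp
[[0.0,0.0,0.0],[0.0,0.0,0.0875],0.8]
[[0.0,0.0,0.0],[0.0,0.0,0.0875],0.8]
[[0.0,0.0,0.0],[-0.0001,0.0,0.0875],0.8] <-wp
--
[[0.0,0.0,0.0],[0.0,0.0,-0.1042],0]
[[0.0,0.0,0.0],[0.0,0.0,-0.1042],0]
[[0.0,0.0,0.0],[0.0001,0.0,-0.1041],0] <-wp
[[0.0,0.0,-0.02],[0.0829,0.0705,0.0125],0]
[[0.0,0.0,-0.02],[0.0807,0.073,0.0125],0]
[[0.0,0.0,-0.02],[0.0783,0.0756,0.0125],0]
[[0.0,0.0,-0.02],[0.0759,0.0779,0.0125],0]
[[0.0,0.0,-0.02],[0.0734,0.0804,0.0125],0]
[[0.0001,0.0,-0.02],[0.0709,0.0825,0.0125],0] <-wp
[[0.0,0.0,0.0],[0.0,0.0,0.09],0]
[[0.0,0.0,0.0],[0.0,0.0,0.09],0] <-wp
```

arm_command(
  deltas=[
    [[0, 0, 0.0434], [0.025, -0.107, 0.019], 0.8],
    [[0, 0, 0.0434], [0.018, -0.109, 0.019], 0.8],
    [[0, 0, 0.0434], [0.0105, -0.1095, 0.019], 0.8],
    [[0, 0, 0.0434], [0.003, -0.11, 0.019], 0.8],
    [[0, 0, 0.0434], [-0.005, -0.11, 0.019], 0.8],
  ],
)

```text
t: 10.15
ee_pos: [0.4582, 0.1799, 0.1218]
ee_rot: [-0.001, 1.0, -0.004, 0.0]
wrist_force: [1.0, 0.4, -0.5]
grip_width: 0.0684
grasp_force: 0.0
```

arm_command(
  deltas=[
    [[0, 0, 0.0434], [-0.012, -0.109, 0.019], 0.8],
    [[0, 0, 0.0434], [-0.019, -0.108, 0.019], 0.8],
    [[0, 0, 0], [0, 0, 0], 0.8],
    [[0, 0, 0], [0, 0, 0], 0.8],
  ],
)

```text
t: 10.55
ee_pos: [0.4488, 0.2661, 0.1064]
ee_rot: [-0.0, 0.998, -0.069, -0.001]
wrist_force: [-0.2, -0.1, -0.6]
grip_width: 0.0687
grasp_force: 0.0
```

```bash
python3 - <<'E'
from arc import *
c=ctrl.capture('scene')
# axle ends in scene for check
for e in blobs(c,'yellow',.019,op=3)[:2]: print(np.round(e['c'],4),np.round(e['s']),round(e['yaw'],1))
rows([(.4458,.2645,.005,-8.1,.8)])
E
```

```text
[0.6369 0.0473] [124. 132.] -87.9
[0.4469 0.269 ] [ 47. 174.] -8.8
[[-0.0001,0.0002,0.0004],[-0.0027,0.0011,0.0847],0.8]
[[-0.0002,0.0003,0.0004],[-0.0027,0.001,0.0846],0.8]
[[-0.0001,0.0002,0.0004],[-0.0027,0.001,0.0847],0.8] <-wp
```

arm_command(
  deltas=[
    [[0, 0, 0], [-0.004, 0.0015, 0.085], 0.8],
    [[0, 0, 0], [-0.004, 0.0015, 0.085], 0.8],
    [[0, 0, 0], [0, 0, 0.084], 0.8],
    [[0, 0, 0], [0, 0, 0], 0.8],
    [[0, 0, 0], [0, 0, 0], 0],
  ],
)

```text
t: 11.1
ee_pos: [0.4464, 0.2637, 0.0054]
ee_rot: [-0.0, 0.998, -0.071, -0.001]
wrist_force: [0.4, 0.7, 0.6]
grip_width: 0.0547
grasp_force: 0.0
```

arm_command(
  deltas=[
    [[0, 0, 0], [0, 0, 0], 0],
    [[0, 0, 0], [0, 0, 0], 0],
    [[0, 0, 0], [0, 0, 0], 0],
    [[0, 0, 0], [0, 0, 0], 0],
  ],
)

```text
t: 11.5
ee_pos: [0.448, 0.2649, 0.0074]
ee_rot: [-0.001, 0.998, -0.07, 0.001]
wrist_force: [-0.7, -1.7, 5.9]
grip_width: 0.0282
grasp_force: 58.8
```

arm_command(
  deltas=[
    [[0, 0, 0], [0, 0, -0.1], 0],
    [[0, 0, 0], [0, 0, -0.104], 0],
    [[0, 0, 0], [0, 0, -0.104], 0],
    [[0, 0, 0], [0, 0, 0], 0],
    [[0, 0, 0], [0, 0, 0], 0],
  ],
)

```text
t: 12.0
ee_pos: [0.447, 0.2648, 0.13]
ee_rot: [-0.001, 0.998, -0.069, 0.001]
wrist_force: [-0.4, 0.3, -2.1]
grip_width: 0.0279
grasp_force: 59.6
```

```bash
python3 - <<'E'
from arc import *
s=ctrl.observe(); print(s['ee_pos'],s['grip_width'],s['grasp_force'])
c=ctrl.capture('scene');t=ctrl.capture('top')
im=[cv2.resize(k['img'][y:y+110,x:x+110,::-1],(390,390),interpolation=3) for k,(x,y) in((t,(140,190)),(s:=c,(270,120)))]
cv2.imwrite('pics/g1.png',np.hstack(im))
q=rows([(.619,.069,.115,2.7,0),(.619,.069,.05,2.7,0),(.619,.069,.031,2.7,0)])
E
```

```text
File "<stdin>", line 4
SyntaxError: assignment expression cannot be used in a comprehension iterable expression
```

```bash
python3 - <<'E'
from arc import *
c=ctrl.capture('scene')
p=ctrl.observe()['ee_pos']; a=np.radians(-8); d=.06*np.array([np.cos(a),np.sin(a)])
P=[[*(p[:2]+d),p[2]+.012],[*(p[:2]-d),p[2]+.012]]; q=proj(c,P); print(q)
im=c['img'][:,:,::-1].copy(); x,y=[int(v)-60 for v in q.mean(0)]; x=max(x,0);y=max(y,0)
im=cv2.resize(im[y:y+120,x:x+120],(600,600),interpolation=3)
for v in q: cv2.circle(im,tuple(int(k) for k in (v+.5-[x,y])*5),4,(255,0,255),-1)
cv2.imwrite('pics/g1.png',im)
rows([(.619,.069,.115,2.7,0),(.619,.069,.05,2.7,0),(.619,.069,.031,2.7,0)])
E
```

```text
[[321.83606966 159.9437585 ]
 [305.54914832 140.91811242]]
[[-0.0001,0.0001,-0.0198],[0.0828,0.0706,0.0053],0]
[[-0.0002,0.0001,-0.0197],[0.0805,0.0732,0.0054],0]
[[-0.0001,0.0001,-0.0198],[0.0782,0.0756,0.0054],0]
[[-0.0001,0.0001,-0.0197],[0.0758,0.078,0.0055],0]
[[-0.0001,0.0001,-0.0198],[0.0734,0.0803,0.0054],0]
[[-0.0002,0.0,-0.0198],[0.0709,0.0826,0.0055],0] <-wp
[[0.0,0.0,0.0],[0.0,0.0,0.0812],0]
[[0.0,0.0,0.0],[0.0,0.0,0.0813],0] <-wp
[[0.0,0.0,0.0],[0.0,0.0,0.0475],0] <-wp
```

View pics/g1.png

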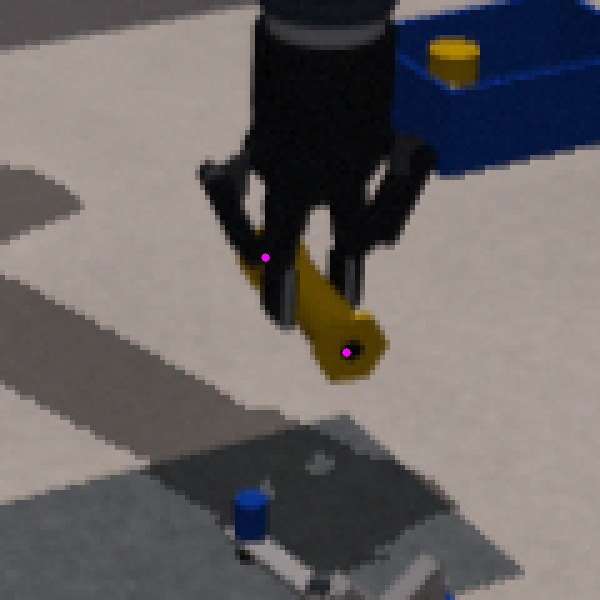

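arm_command(
  deltas=[
    [[0, 0, -0.0198], [0.083, 0.071, 0.005], 0],
    [[0, 0, -0.0198], [0.081, 0.073, 0.005], 0],
    [[0, 0, -0.0198], [0.078, 0.076, 0.005], 0],
    [[0, 0, -0.0198], [0.076, 0.078, 0.005], 0],
    [[0, 0, -0.0198], [0.073, 0.08, 0.005], 0],
  ],
)

```text
t: 12.55
ee_pos: [0.59, 0.1, 0.1153]
ee_rot: [-0.001, 1.0, 0.009, -0.003]
wrist_force: [0.5, 0.3, -0.3]
grip_width: 0.0279
grasp_force: 59.6
```

arm_command(
  deltas=[
    [[0, 0, -0.0198], [0.071, 0.083, 0.005], 0],
    [[0, 0, 0], [0, 0, 0], 0],
    [[0, 0, 0], [0, 0, 0], 0],
  ],
)

```text
t: 12.85
ee_pos: [0.6183, 0.0681, 0.1132]
ee_rot: [-0.001, 1.0, 0.023, -0.003]
wrist_force: [0.0, 0.1, -1.4]
grip_width: 0.0278
grasp_force: 59.6
```

```bash
python3 - <<'E'
from arc import *
rows([(.619,.069,.045,2.7,0)])
E
```

```text
[[-0.0006,0.0017,-0.0005],[0.0013,-0.0009,0.0853],0]
[[-0.0006,0.0017,-0.0005],[0.0012,-0.0011,0.0853],0] <-wp
```

View pics/scene0.png

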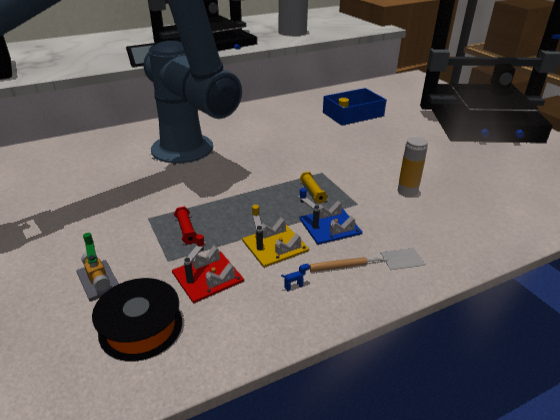

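The full scene shows no blue axle; the blue tray at (354,105) is only background. Next I lower the yellow axle.

arm_command(
  deltas=[
    [[0, 0.0015, 0], [0.0013, -0.001, 0.085], 0],
    [[0, 0.0015, 0], [0.0013, -0.001, 0.085], 0],
    [[0, 0, 0], [0, 0, 0.0175], 0],
    [[0, 0, 0], [0, 0, 0.0125], 0],
    [[0, 0, 0], [0, 0, 0], 0],
  ],
)

```text
t: 13.35
ee_pos: [0.6204, 0.0703, 0.036]
ee_rot: [-0.001, 1.0, 0.024, 0.002]
wrist_force: [-0.2, -1.1, -1.3]
grip_width: 0.0283
grasp_force: 59.6
```

arm_command(
  deltas=[
    [[0, 0, 0], [0, 0, 0.004], 0],
    [[0, 0, 0], [0, 0, 0], 0],
  ],
)

```text
t: 13.55
ee_pos: [0.6214, 0.0697, 0.0355]
ee_rot: [-0.001, 1.0, 0.024, 0.003]
wrist_force: [-0.6, -0.6, -1.1]
grip_width: 0.0281
grasp_force: 59.6
```

arm_command(
  deltas=[
    [[0, 0, 0], [-0.004, 0, 0.008], 0],
    [[0, 0, 0], [0, 0, 0], 0],
    [[0, 0, 0], [0, 0, 0], 0],
  ],
)

```text
t: 13.85
ee_pos: [0.6193, 0.0694, 0.0313]
ee_rot: [-0.0, 1.0, 0.024, 0.002]
wrist_force: [-0.1, -1.5, 1.9]
grip_width: 0.0282
grasp_force: 60.0
```

arm_command(
  deltas=[
    [[0, 0, 0], [0, 0, 0.003], 0],
    [[0, 0, 0], [0, 0, 0], 0],
    [[0, 0, 0], [0, 0, 0], 0],
  ],
)

```text
t: 14.15
ee_pos: [0.6195, 0.0691, 0.0309]
ee_rot: [-0.0, 1.0, 0.024, 0.002]
wrist_force: [-2.7, -3.1, 6.4]
grip_width: 0.0279
grasp_force: 60.6
```

```bash
python3 - <<'E'
from arc import *
p=np.array([.6195,.0691,.0309])
q=rows([(.619,.069,.125,2.7,.5),(.5647,-.0094,.125,2.7,.5),(.5647,-.0094,.081,2.7,.5)],(p,R_of(2.7)))
print('--')
ph=np.linspace(198,87.5,11)[1:]; yw=np.linspace(2.7,-50,11)[1:]
rows([(.6218+.06*np.cos(np.radians(f)),.0091+.06*np.sin(np.radians(f)),.081,y,.28) for f,y in zip(ph,yw)],q)
E
```

```text
[[0.0,0.0,0.0],[-0.0006,0.0001,-0.1176],0.5]
[[0.0,0.0,0.0],[-0.0007,0.0001,-0.1176],0.5] <-wp
[[0.0,0.0,0.0],[-0.0724,0.0947,0.0],0.5]
[[0.0,0.0,0.0],[-0.0724,0.0947,-0.0001],0.5] <-wp
[[0.0,0.0,0.0],[0.0,0.0,0.11],0.5] <-wp
--
[[0.0,0.0,0.0586],[-0.0048,-0.0284,0.0],0.28] <-wp
[[0.0,0.0,0.0585],[-0.002,-0.0288,0.0],0.28] <-wp
[[0.0,0.0,0.0586],[0.0009,-0.0289,0.0],0.28] <-wp
[[0.0,0.0,0.0585],[0.0038,-0.0286,0.0],0.28] <-wp
[[0.0,0.0,0.0586],[0.0067,-0.0281,0.0],0.28] <-wp
[[0.0,0.0,0.0585],[0.0094,-0.0273,0.0],0.28] <-wp
[[0.0,0.0,0.0586],[0.0122,-0.0262,0.0],0.28] <-wp
[[0.0,0.0,0.0585],[0.0147,-0.0248,0.0],0.28] <-wp
[[0.0,0.0,0.0586],[0.0172,-0.0232,0.0],0.28] <-wp
[[0.0,0.0,0.0586],[0.0194,-0.0214,0.0],0.28] <-wp
```

arm_command(
  deltas=[
    [[0, 0, 0], [0, 0, 0], 0.5],
    [[0, 0, 0], [0, 0, 0], 0.5],
    [[0, 0, 0], [0, 0, 0], 0.5],
  ],
)

```text
t: 14.45
ee_pos: [0.6185, 0.0698, 0.0291]
ee_rot: [-0.001, 1.0, 0.024, 0.001]
wrist_force: [-0.6, -0.8, -0.4]
grip_width: 0.0427
grasp_force: 0.0
```

arm_command(
  deltas=[
    [[0, 0, 0], [0, 0, -0.12], 0.5],
    [[0, 0, 0], [0, 0, -0.12], 0.5],
    [[0, 0, 0], [-0.072, 0.095, 0], 0.5],
    [[0, 0, 0], [-0.072, 0.095, 0], 0.5],
    [[0, 0, 0], [0, 0, 0], 0.5],
  ],
)

```text
t: 14.95
ee_pos: [0.5619, -0.0119, 0.1246]
ee_rot: [-0.0, 1.0, 0.022, 0.001]
wrist_force: [0.4, -0.2, -0.6]
grip_width: 0.043
grasp_force: 0.0
```

```bash
python3 - <<'E'
from arc import *
c=ctrl.capture('scene');x,y=240,190
im=cv2.resize(c['img'][y:y+90,x:x+90,::-1],(540,540),interpolation=3)
cv2.imwrite('pics/p1.png',im)
rows([(.5647,-.0094,.081,2.7,.5)])
print(np.round(proj(c,[(.619+.06,.069+.0028,.042),(.5647,-.0094,.097)]),1))
E
```

```text
[[-0.001,-0.0017,-0.0019],[0.0035,-0.0025,0.1098],0.5] <-wp
[[291.6 243.3]
 [241.4 209.1]]
```

View pics/p1.png

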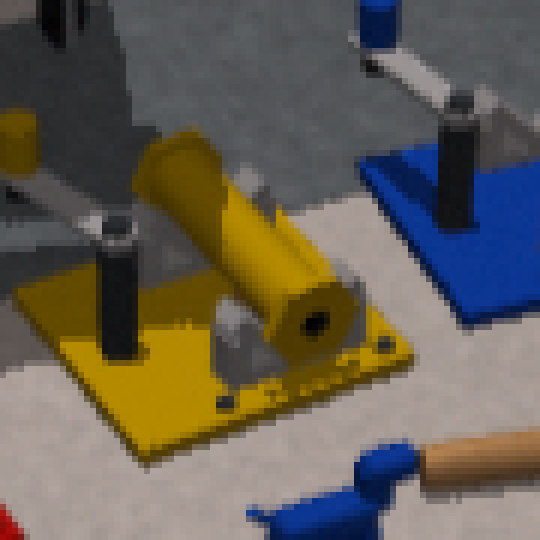

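arm_command(
  deltas=[
    [[0, 0, -0.002], [0.0035, -0.006, 0.055], 0.5],
    [[0, 0, 0], [0, -0.003, 0.055], 0.5],
    [[0, 0, 0], [0, 0, 0], 0.28],
    [[0, 0, 0], [0, 0, 0], 0.28],
    [[0, 0, 0], [0, 0, 0], 0.28],
  ],
)

```text
t: 15.5
ee_pos: [0.5671, -0.0052, 0.0825]
ee_rot: [-0.0, 1.0, 0.026, 0.003]
wrist_force: [0.5, 0.2, 0.5]
grip_width: 0.0238
grasp_force: 0.0
```

arm_command(
  deltas=[
    [[0, 0, 0.0586], [-0.005, -0.0255, 0], 0.28],
    [[0, 0, 0.0586], [-0.002, -0.0285, 0], 0.28],
    [[0, 0, 0.0586], [0.001, -0.029, 0], 0.28],
    [[0, 0, 0.0586], [0.004, -0.0285, 0], 0.28],
    [[0, 0, 0], [0, 0, 0], 0.28],
  ],
)

```text
t: 16.0
ee_pos: [0.5703, 0.0392, 0.0827]
ee_rot: [-0.001, 0.988, -0.157, 0.003]
wrist_force: [0.2, -0.4, -0.3]
grip_width: 0.0241
grasp_force: 0.0
```

```bash
python3 - <<'E'
from arc import *
s=ctrl.observe();p=s['ee_pos'];f=np.degrees(np.arctan2(p[1]-.0091,p[0]-.6218)); print(f,np.hypot(p[1]-.0091,p[0]-.6218),s['wrist_force'])
ph=np.linspace(154,87,7)[1:]; yw=np.linspace(-18.5,-50,7)[1:]
rows([(.6218+.06*np.cos(np.radians(f)),.0091+.06*np.sin(np.radians(f)),.081,y,.28) for f,y in zip(ph,yw)])
E
```

```text
149.698874645634 0.05961057575540171 [ 0.20683197 -0.40135549 -0.27355664]
[[-0.0021,-0.0033,0.0628],[0.0039,-0.0175,0.0044],0.28] <-wp
[[0.0,0.0,0.0583],[0.0095,-0.0276,0.0],0.28] <-wp
[[0.0,0.0,0.0584],[0.0123,-0.0265,0.0],0.28] <-wp
[[0.0,0.0,0.0583],[0.0149,-0.025,0.0],0.28] <-wp
[[0.0,0.0,0.0583],[0.0175,-0.0234,0.0],0.28] <-wp
[[0.0,0.0,0.0584],[0.0198,-0.0215,0.0],0.28] <-wp
```

arm_command(
  deltas=[
    [[0, 0, 0.0584], [0.004, -0.0175, 0.002], 0.28],
    [[0, 0, 0.0584], [0.0095, -0.0275, 0], 0.28],
    [[0, 0, 0.0584], [0.0125, -0.0265, 0], 0.28],
    [[0, 0, 0.0584], [0.015, -0.025, 0], 0.28],
    [[0, 0, 0.0584], [0.0175, -0.0235, 0], 0.28],
  ],
)

```text
t: 16.5
ee_pos: [0.6125, 0.0677, 0.0814]
ee_rot: [-0.001, 0.925, -0.379, 0.001]
wrist_force: [-0.1, -1.2, -0.4]
grip_width: 0.0242
grasp_force: 0.6
```

arm_command(
  deltas=[
    [[0, 0, 0.0584], [0.02, -0.0215, 0], 0.28],
    [[0, 0, 0], [0, 0, 0], 0.28],
    [[0, 0, 0], [0, 0, 0], 0.28],
  ],
)

```text
t: 16.8
ee_pos: [0.6242, 0.068, 0.0813]
ee_rot: [-0.002, 0.908, -0.419, 0.002]
wrist_force: [0.0, -0.3, 0.6]
grip_width: 0.0238
grasp_force: 0.0
```

```bash
python3 - <<'E'
from arc import *
s=ctrl.observe();p=s['ee_pos'];f=np.degrees(np.arctan2(p[1]-.0091,p[0]-.6218)); print(f,np.hypot(p[1]-.0091,p[0]-.6218),s['wrist_force'])
rows([(.6218+.06*np.cos(np.radians(f)),.0091+.06*np.sin(np.radians(f)),.081,-50,.28) for f in (87,)])
E
```

```text
87.66646803122417 0.05891798673123563 [ 0.04219416 -0.26232137  0.62096851]
[[-0.0028,-0.0013,0.0047],[-0.0008,-0.0031,0.0008],0.28] <-wp
```

arm_command(
  deltas=[
    [[0, 0, 0], [0.005, -0.006, 0], 0.28],
    [[0, 0, 0], [0, 0, 0], 0.28],
    [[0, 0, 0], [0, 0, 0], 0.28],
  ],
)

```text
t: 17.1
ee_pos: [0.6259, 0.0679, 0.0808]
ee_rot: [-0.0, 0.908, -0.42, 0.0]
wrist_force: [-5.1, -0.9, 2.6]
grip_width: 0.0237
grasp_force: 2.4
```

arm_command(
  deltas=[
    [[0, 0, 0], [0.002, -0.0025, 0], 0.28],
    [[0, 0, 0], [0, 0, 0], 0.28],
    [[0, 0, 0], [0, 0, 0], 0.5],
    [[0, 0, 0], [0, 0, 0], 0.5],
    [[0, 0, 0], [0, 0, -0.12], 0.5],
  ],
)

```text
t: 17.6
ee_pos: [0.6232, 0.0685, 0.1219]
ee_rot: [0.001, 0.907, -0.42, -0.005]
wrist_force: [0.3, 0.2, -0.9]
grip_width: 0.0426
grasp_force: 0.0
```

arm_command(
  deltas=[
    [[0, 0, -0.095], [0, 0, 0], 0.8],
    [[0, 0, -0.095], [0, 0, 0], 0.8],
  ],
)

```text
t: 17.8
ee_pos: [0.6299, 0.0682, 0.1313]
ee_rot: [-0.002, 0.961, -0.278, 0.004]
wrist_force: [-0.2, 0.1, -1.1]
grip_width: 0.0684
grasp_force: 0.0
```

```bash
python3 - <<'E'
from h import *
c=ctrl.capture('top'); print(np.round(ctrl.observe()['ee_pos'],3))
for col in('red',):
  for b in blobs(c,col,.019,op=5)[:3]: print(col,np.round(b['c'],4),np.round(b['s']),round(b['yaw'],1))
s=ctrl.capture('scene')
for b in blobs(s,'red',.019,op=5)[:3]: print(col,np.round(b['c'],4),np.round(b['s']),round(b['yaw'],1))
A=cv2.resize(c['img'][150:300,250:390,::-1],None,fx=2.8,fy=2.8); B=cv2.resize(s['img'][180:330,150:290,::-1],None,fx=2.8,fy=2.8)
cv2.imwrite('pics/r1.png',np.hstack([A,B]))
E
```

```text
[0.629 0.068 0.13 ]
red [ 0.6504 -0.138 ] [120. 130.] -83.5
red [ 0.4605 -0.1311] [ 43. 125.] -6.1
red [ 0.617  -0.2235] [16. 25.] -45.0
red [ 0.6695 -0.1426] [123. 131.] -83.5
red [ 0.4577 -0.1284] [ 42. 169.] -6.4
red [ 0.5216 -0.1917] [20. 48.] -15.3
```

View pics/r1.png

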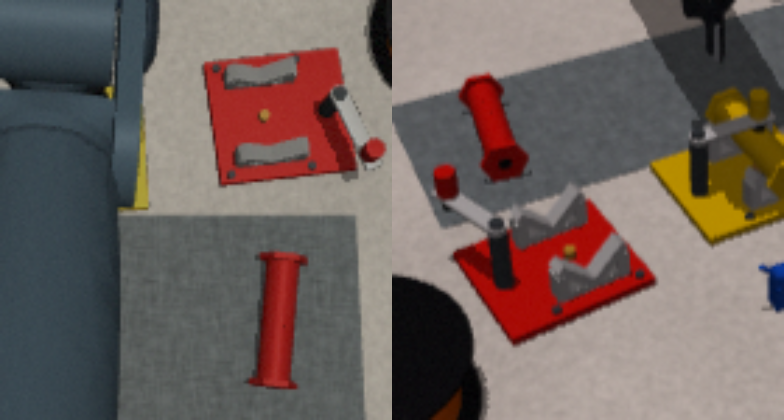

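```bash
python3 - <<'E'
from arc import *
q=rows([(.4605,-.131,.11,-6.2,.8),(.4605,-.131,.005,-6.2,.8)])
E
```

```text
[[-0.0003,-0.0005,-0.0489],[-0.0142,0.1077,0.0076],0.8]
[[-0.0003,-0.0004,-0.049],[-0.0225,0.1063,0.0077],0.8]
[[-0.0004,-0.0005,-0.0489],[-0.0306,0.1043,0.0077],0.8]
[[-0.0003,-0.0005,-0.0489],[-0.0385,0.1016,0.0079],0.8]
[[-0.0003,-0.0004,-0.049],[-0.0461,0.0984,0.0079],0.8]
[[-0.0003,-0.0005,-0.0489],[-0.0536,0.0945,0.008],0.8] <-wp
[[0.0,0.0,0.0],[0.0,0.0,0.0875],0.8]
[[0.0,0.0,0.0],[0.0,0.0,0.0875],0.8]
[[0.0,0.0,0.0],[0.0,0.0,0.0875],0.8] <-wp
```

arm_command(
  deltas=[
    [[0, 0, -0.049], [-0.014, 0.108, 0], 0.8],
    [[0, 0, -0.049], [-0.0225, 0.106, 0], 0.8],
    [[0, 0, -0.049], [-0.0305, 0.104, 0], 0.8],
    [[0, 0, -0.049], [-0.0385, 0.102, 0], 0.8],
    [[0, 0, -0.049], [-0.046, 0.098, 0.02], 0.8],
  ],
)

```text
t: 18.4
ee_pos: [0.4879, -0.0992, 0.1209]
ee_rot: [-0.0, 0.996, -0.092, 0.003]
wrist_force: [1.0, -1.5, -0.1]
grip_width: 0.0683
grasp_force: 0.0
```

arm_command(
  deltas=[
    [[0, 0, -0.049], [-0.0535, 0.0945, 0.02], 0.8],
    [[0, 0, 0], [0, 0, 0], 0.8],
    [[0, 0, 0], [0, 0, 0], 0.8],
  ],
)

```text
t: 18.7
ee_pos: [0.46, -0.1316, 0.1119]
ee_rot: [-0.001, 0.998, -0.056, 0.002]
wrist_force: [-0.7, 0.9, 0.8]
grip_width: 0.0683
grasp_force: 0.0
```

```bash
python3 - <<'E'
from arc import *
q=rows([(.4605,-.131,.005,-6.2,.8)])
c=ctrl.capture('scene')
for b in blobs(c,'red',.019,op=5)[:3]: print(np.round(b['c'],4),np.round(b['s']),round(b['yaw'],1))
E
```

```text
[[-0.0004,-0.0008,-0.0009],[0.0,-0.0003,0.0891],0.8]
[[-0.0004,-0.0007,-0.0009],[0.0002,-0.0004,0.089],0.8]
[[-0.0004,-0.0008,-0.0009],[0.0003,-0.0005,0.0891],0.8] <-wp
[ 0.6695 -0.1426] [123. 131.] -83.5
[ 0.4588 -0.1284] [ 44. 167.] -6.2
[ 0.5211 -0.1914] [20. 49.] -14.0
```

arm_command(
  deltas=[
    [[0, 0, -0.002], [0, 0, 0.089], 0.8],
    [[0, 0, 0], [0, 0, 0.089], 0.8],
    [[0, 0, 0], [0, 0, 0.089], 0.8],
    [[0, 0, 0], [0, 0, 0], 0.8],
    [[0, 0, 0], [0, 0, 0], 0],
  ],
)

```text
t: 19.25
ee_pos: [0.4614, -0.1302, 0.0055]
ee_rot: [-0.001, 0.999, -0.052, 0.002]
wrist_force: [0.1, -1.0, -0.8]
grip_width: 0.0556
grasp_force: 0.0
```

arm_command(
  deltas=[
    [[0, 0, 0], [0, 0, 0], 0],
    [[0, 0, 0], [0, 0, 0], 0],
    [[0, 0, 0], [0, 0, 0], 0],
    [[0, 0, 0], [0, 0, 0], 0],
  ],
)

```text
t: 19.65
ee_pos: [0.4627, -0.1317, 0.0077]
ee_rot: [0.0, 0.999, -0.052, 0.004]
wrist_force: [-0.6, 2.2, 5.5]
grip_width: 0.0283
grasp_force: 59.0
```

arm_command(
  deltas=[
    [[0, 0, 0], [0, 0, -0.1], 0],
    [[0, 0, 0], [0, 0, -0.104], 0],
    [[0, 0, 0], [0, 0, -0.104], 0],
    [[0, 0, 0], [0, 0, 0], 0],
    [[0, 0, 0], [0, 0, 0], 0],
  ],
)

```text
t: 20.15
ee_pos: [0.4611, -0.1315, 0.1302]
ee_rot: [0.0, 0.999, -0.052, 0.004]
wrist_force: [0.1, 0.6, -0.8]
grip_width: 0.0281
grasp_force: 59.7
```

```bash
python3 - <<'E'
from arc import *
rows([(.650,-.1236,.115,6.5,0),(.650,-.1236,.045,6.5,0)])
c=ctrl.capture('scene'); p=ctrl.observe()['ee_pos']; a=np.radians(-6.2)
print(proj(c,[(p[0]+.06*np.cos(a),p[1]+.06*np.sin(a),p[2]+.012)]), [b for b in ctrl.spot_in(c,'axle_red')[:1]])
E
```

```text
[[0.0001,-0.0011,-0.0347],[0.1168,-0.0173,0.0104],0]
[[0.0002,-0.0012,-0.0347],[0.1177,-0.0108,0.0101],0]
[[0.0001,-0.0011,-0.0347],[0.118,-0.0045,0.01],0]
[[0.0001,-0.0011,-0.0347],[0.1182,0.0021,0.0097],0] <-wp
[[0.0,0.0,0.0],[0.0,0.0,0.0875],0]
[[0.0,0.0,0.0],[0.0,-0.0001,0.0875],0] <-wp
[[183.98956807 198.16161633]] [{'centre': [180.8, 188.0], 'p': 0.65}]
```

arm_command(
  deltas=[
    [[0, -0.001, -0.0347], [0.117, -0.017, 0.01], 0],
    [[0, -0.001, -0.0347], [0.118, -0.011, 0.01], 0],
    [[0, -0.001, -0.0347], [0.118, -0.0045, 0.01], 0],
    [[0, -0.001, -0.0347], [0.118, 0.002, 0.01], 0],
    [[0, 0, 0], [0, 0, 0], 0],
  ],
)

```text
t: 20.75
ee_pos: [0.6514, -0.1223, 0.1077]
ee_rot: [-0.002, 0.998, 0.058, -0.003]
wrist_force: [-1.7, -0.5, -1.1]
grip_width: 0.0282
grasp_force: 59.8
```

arm_command(
  deltas=[
    [[0, 0, 0], [0, 0, 0], 0],
  ],
)

```text
t: 20.85
ee_pos: [0.6482, -0.1224, 0.1093]
ee_rot: [-0.002, 0.998, 0.057, -0.004]
wrist_force: [-0.0, -0.2, -1.4]
grip_width: 0.0284
grasp_force: 59.8
```

```bash
python3 - <<'E'
from arc import *
rows([(.650,-.1236,.035,6.5,0)])
E
```

```text
[[-0.0013,0.0024,0.0001],[0.0028,0.0021,0.0928],0]
[[-0.0012,0.0024,0.0001],[0.0025,0.0019,0.0928],0] <-wp
```

arm_command(
  deltas=[
    [[-0.001, 0.0025, 0], [0.002, 0.0015, 0.093], 0],
    [[-0.001, 0.0025, 0], [0.0015, 0.0015, 0.093], 0],
    [[0, 0, 0], [0, 0, 0], 0],
    [[0, 0, 0], [0, 0, 0.004], 0],
    [[0, 0, 0], [0, 0, 0], 0],
  ],
)

```text
t: 21.35
ee_pos: [0.6499, -0.1241, 0.0372]
ee_rot: [0.0, 0.998, 0.056, 0.002]
wrist_force: [0.4, 0.2, -1.1]
grip_width: 0.028
grasp_force: 60.9
```

arm_command(
  deltas=[
    [[0, 0, 0], [0, 0, 0.004], 0],
    [[0, 0, 0], [0, 0, 0], 0],
    [[0, 0, 0], [0, 0, 0], 0],
  ],
)

```text
t: 21.65
ee_pos: [0.6508, -0.1241, 0.0355]
ee_rot: [0.001, 0.998, 0.057, 0.003]
wrist_force: [-0.6, -0.7, -0.3]
grip_width: 0.0276
grasp_force: 60.9
```

arm_command(
  deltas=[
    [[0, 0, 0], [-0.001, 0, 0.01], 0],
    [[0, 0, 0], [0, 0, 0], 0],
    [[0, 0, 0], [0, 0, 0.004], 0],
    [[0, 0, 0], [0, 0, 0], 0],
    [[0, 0, 0], [0, 0, 0], 0],
  ],
)

```text
t: 22.15
ee_pos: [0.6506, -0.1246, 0.0304]
ee_rot: [0.001, 0.998, 0.057, 0.003]
wrist_force: [-2.2, -0.5, 4.8]
grip_width: 0.0282
grasp_force: 61.7
```

```bash
python3 - <<'E'
from arc import *
q=rows([(.650,-.124,.125,6.5,.5),(.6024,-.2086,.125,6.5,.5)])
E
```

```text
[[0.0007,-0.0017,0.0001],[-0.0001,-0.0005,-0.1183],0.5]
[[0.0007,-0.0016,0.0002],[-0.0003,-0.0007,-0.1182],0.5] <-wp
[[0.0,0.0,0.0],[-0.0711,0.0983,0.0],0.5]
[[0.0,0.0,0.0],[-0.0711,0.0984,0.0],0.5] <-wp
```

arm_command(
  deltas=[
    [[0, 0, 0], [0, 0, 0], 0.5],
    [[0, 0, 0], [0, 0, 0], 0.5],
    [[0, 0, 0], [0, 0, 0], 0.5],
    [[0, 0, 0], [0, 0, -0.12], 0.5],
    [[0, 0, 0], [0, 0, -0.12], 0.5],
  ],
)

```text
t: 22.65
ee_pos: [0.6481, -0.1234, 0.124]
ee_rot: [-0.0, 0.998, 0.057, 0.0]
wrist_force: [1.7, -0.2, 1.3]
grip_width: 0.0429
grasp_force: 0.0
```

arm_command(
  deltas=[
    [[0, 0, 0], [-0.071, 0.098, 0], 0.5],
    [[0, 0, 0], [-0.071, 0.098, 0], 0.5],
    [[0, 0, 0], [0, 0, 0], 0.5],
    [[0, 0, 0], [0, 0, 0], 0.5],
  ],
)

```text
t: 23.05
ee_pos: [0.6017, -0.2091, 0.125]
ee_rot: [0.0, 0.998, 0.056, 0.003]
wrist_force: [0.6, 1.2, -0.3]
grip_width: 0.0425
grasp_force: 0.0
```

```bash
python3 - <<'E'
from arc import *
c=ctrl.capture('scene');x,y=160,200
im=cv2.resize(c['img'][y:y+100,x:x+100,::-1],(600,600),interpolation=3)
a=np.radians(6.5)
q=proj(c,[(.650+.06*np.cos(a),-.1236+.06*np.sin(a),.042),(.6024,-.2086,.097)])
for v in q: cv2.circle(im,tuple(int(k) for k in (v+.5-[x,y])*6),3,(255,0,255),-1)
cv2.imwrite('pics/p2.png',im)
pv=np.array([.6568,-.1832])
w=[(.6024,-.2086,.081,6.5,.5)]
p=rows(w)
print('--')
n=12;ph=np.linspace(205,90,n)[1:]; yw=np.linspace(6.5,-60,n)[1:]
rows([(*(pv+.06*np.array([np.cos(np.radians(f)),np.sin(np.radians(f))])),.081,y,.28) for f,y in zip(ph,yw)],p)
E
```

```text
[[0.0006,-0.0032,-0.0003],[-0.0001,0.0009,0.1099],0.5] <-wp
--
[[0.0,0.0,0.0672],[-0.0062,-0.0267,0.0],0.28] <-wp
[[0.0,0.0,0.0671],[-0.0042,-0.027,0.0],0.28] <-wp
[[0.0,0.0,0.0672],[-0.0021,-0.0272,0.0],0.28] <-wp
[[0.0,0.0,0.0672],[-0.0001,-0.0274,0.0],0.28] <-wp
[[0.0,0.0,0.0671],[0.0021,-0.0272,0.0],0.28] <-wp
[[0.0,0.0,0.0672],[0.0042,-0.027,0.0],0.28] <-wp
[[0.0,0.0,0.0672],[0.0062,-0.0267,0.0],0.28] <-wp
[[0.0,0.0,0.0672],[0.0083,-0.026,0.0],0.28] <-wp
[[0.0,0.0,0.0671],[0.0102,-0.0254,0.0],0.28] <-wp
[[0.0,0.0,0.0672],[0.0122,-0.0244,0.0],0.28] <-wp
[[0.0,0.0,0.0672],[0.014,-0.0235,0.0],0.28] <-wp
```

View pics/p2.png

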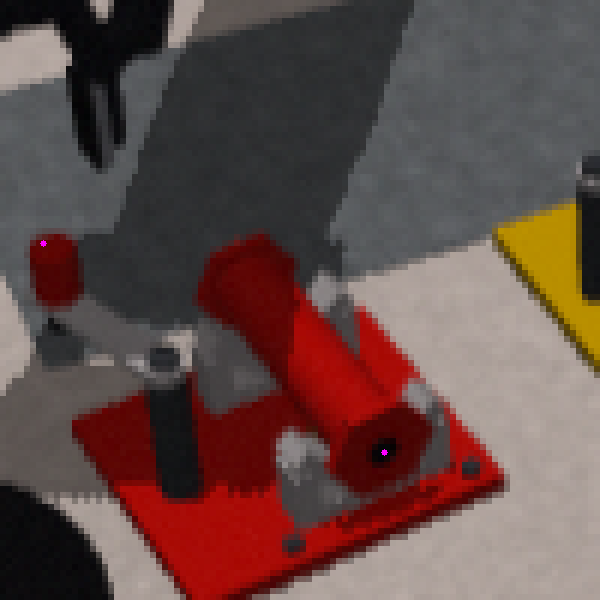

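arm_command(
  deltas=[
    [[0, -0.003, 0], [0, -0.006, 0.055], 0.5],
    [[0, 0, 0], [0, -0.004, 0.055], 0.5],
    [[0, 0, 0], [0, 0, 0], 0.28],
    [[0, 0, 0], [0, 0, 0], 0.28],
    [[0, 0, 0], [0, 0, 0], 0.28],
  ],
)

```text
t: 23.6
ee_pos: [0.6031, -0.2043, 0.0825]
ee_rot: [0.001, 0.998, 0.057, 0.001]
wrist_force: [-1.2, -0.4, 0.3]
grip_width: 0.0238
grasp_force: 0.0
```

arm_command(
  deltas=[
    [[0, 0, 0.0672], [-0.006, -0.017, 0], 0.28],
    [[0, 0, 0.0672], [-0.004, -0.027, 0], 0.28],
    [[0, 0, 0.0672], [-0.002, -0.027, 0], 0.28],
    [[0, 0, 0.0672], [0, -0.027, 0], 0.28],
    [[0, 0, 0.0672], [0.002, -0.027, 0], 0.28],
  ],
)

```text
t: 24.1
ee_pos: [0.604, -0.1558, 0.0827]
ee_rot: [0.001, 0.978, -0.208, 0.001]
wrist_force: [-0.8, -0.8, -0.2]
grip_width: 0.0241
grasp_force: 0.7
```

```bash
python3 - <<'E'
from arc import *
pv=np.array([.6568,-.1832])
s=ctrl.observe();d=s['ee_pos'][:2]-pv;f=np.degrees(np.arctan2(d[1],d[0])); print(f,np.hypot(*d),s['wrist_force'])
n=7;ph=np.linspace(152.7,90,n)[1:]; yw=np.linspace(-24,-60,n)[1:]
rows([(*(pv+.06*np.array([np.cos(np.radians(f)),np.sin(np.radians(f))])),.081,y,.28) for f,y in zip(ph,yw)])
E
```

```text
152.5363581340556 0.05945980328750849 [-0.81842436 -0.79419023 -0.24596157]
[[0.001,-0.0018,0.0668],[0.0027,-0.0267,0.0041],0.28] <-wp
[[0.0,0.0,0.0667],[0.0061,-0.0266,0.0],0.28] <-wp
[[0.0,0.0,0.0667],[0.0082,-0.0261,0.0],0.28] <-wp
[[0.0,0.0,0.0666],[0.0102,-0.0253,0.0],0.28] <-wp
[[0.0,0.0,0.0667],[0.0121,-0.0245,0.0],0.28] <-wp
[[0.0,0.0,0.0667],[0.014,-0.0235,0.0],0.28] <-wp
```

arm_command(
  deltas=[
    [[0, -0.001, 0.0668], [0.003, -0.0267, 0.002], 0.28],
    [[0, 0, 0.0668], [0.006, -0.0266, 0], 0.28],
    [[0, 0, 0.0668], [0.008, -0.026, 0], 0.28],
    [[0, 0, 0.0668], [0.01, -0.0255, 0], 0.28],
    [[0, 0, 0.0668], [0.012, -0.0245, 0], 0.28],
  ],
)

```text
t: 24.6
ee_pos: [0.646, -0.1235, 0.0817]
ee_rot: [0.001, 0.891, -0.454, 0.0]
wrist_force: [-1.4, -0.2, 0.1]
grip_width: 0.0241
grasp_force: 0.6
```

arm_command(
  deltas=[
    [[0, 0, 0.0668], [0.014, -0.0235, 0], 0.28],
    [[0, 0, 0], [0, 0, 0], 0.28],
    [[0, 0, 0], [0, 0, 0], 0.28],
  ],
)

```text
t: 24.9
ee_pos: [0.6554, -0.1228, 0.0814]
ee_rot: [0.001, 0.867, -0.498, -0.001]
wrist_force: [-6.2, 0.7, 2.5]
grip_width: 0.0239
grasp_force: 2.7
```

arm_command(
  deltas=[
    [[0, 0, 0], [0.002, -0.0033, 0], 0.28],
    [[0, 0, 0], [0, 0, 0], 0.28],
    [[0, 0, 0], [0, 0, 0], 0.5],
    [[0, 0, 0], [0, 0, 0], 0.5],
    [[0, 0, 0], [0, 0, -0.12], 0.5],
  ],
)

```text
t: 25.4
ee_pos: [0.6534, -0.1212, 0.1217]
ee_rot: [0.002, 0.867, -0.499, -0.007]
wrist_force: [0.8, -0.2, -0.3]
grip_width: 0.0428
grasp_force: 0.0
```

```bash
python3 - <<'E'
from arc import *
p=rows([(.549,-.309,.125,-70,.5),(.549,-.309,.077,-70,.5)])
print('--')
pv=np.array([.5567,-.3706])
n=12;ph=np.linspace(97,192,n)[1:]; yw=np.linspace(-70,12,n)[1:]
rows([(*(pv+.062*np.array([np.cos(np.radians(f)),np.sin(np.radians(f))])),.077,y,.28) for f,y in zip(ph,yw)],p)
E
```

```text
[[0.0013,0.0012,0.0226],[0.0549,0.0924,-0.0014],0.5]
[[0.0013,0.0012,0.0227],[0.0582,0.0903,-0.0014],0.5]
[[0.0014,0.0012,0.0226],[0.0613,0.0883,-0.0015],0.5]
[[0.0013,0.0012,0.0226],[0.0644,0.0859,-0.0016],0.5]
[[0.0013,0.0011,0.0227],[0.0675,0.0837,-0.0016],0.5] <-wp
[[0.0,0.0,0.0],[0.0,0.0,0.12],0.5] <-wp
--
[[0.0,0.0,-0.0829],[-0.0033,0.0228,0.0],0.28] <-wp
[[0.0,0.0,-0.0828],[-0.003,0.0231,0.0],0.28] <-wp
[[0.0,0.0,-0.0828],[-0.0026,0.0232,0.0],0.28] <-wp
[[0.0,0.0,-0.0829],[-0.0021,0.0233,0.0],0.28] <-wp
[[0.0,0.0,-0.0828],[-0.0016,0.0233,0.0],0.28] <-wp
[[0.0,0.0,-0.0828],[-0.0011,0.0233,0.0],0.28] <-wp
[[0.0,0.0,-0.0828],[-0.0006,0.0233,0.0],0.28] <-wp
[[0.0,0.0,-0.0829],[-0.0002,0.0233,0.0],0.28] <-wp
[[0.0,0.0,-0.0828],[0.0003,0.0234,0.0],0.28] <-wp
[[0.0,0.0,-0.0828],[0.0008,0.0233,0.0],0.28] <-wp
[[0.0,0.0,-0.0829],[0.0013,0.0233,0.0],0.28] <-wp
```

Before opening the valve I check both straps in the pictures.

arm_command(
  deltas=[
    [[0.0013, 0.0012, 0.0226], [0.055, 0.0925, -0.0015], 0.5],
    [[0.0013, 0.0012, 0.0226], [0.058, 0.09, -0.0015], 0.5],
    [[0.0013, 0.0012, 0.0226], [0.061, 0.088, -0.0015], 0.5],
    [[0.0013, 0.0012, 0.0226], [0.0645, 0.086, -0.0015], 0.5],
    [[0.0013, 0.0012, 0.0226], [0.0675, 0.0835, -0.0015], 0.5],
  ],
)

```text
t: 25.9
ee_pos: [0.5532, -0.3121, 0.1324]
ee_rot: [-0.002, 0.819, -0.574, 0.008]
wrist_force: [1.0, -1.0, 0.0]
grip_width: 0.0425
grasp_force: 0.0
```

arm_command(
  deltas=[
    [[0, 0, 0], [0, 0, 0], 0.5],
    [[0, 0, 0], [0, 0, 0], 0.5],
  ],
)

```text
t: 26.1
ee_pos: [0.5536, -0.3114, 0.132]
ee_rot: [-0.002, 0.819, -0.574, 0.007]
wrist_force: [0.2, 0.1, 0.4]
grip_width: 0.0429
grasp_force: 0.0
```

```bash
python3 - <<'E'
from arc import *
c=ctrl.capture('top');s=ctrl.capture('scene')
from ov import block,RED,YEL
im=[]
for k,(x,y) in((c,(240,150)),(s,(160,180))):
  i=cv2.resize(k['img'][y:y+140,x:x+150,::-1],None,fx=2.6,fy=2.6,interpolation=3)
  for B in(RED,YEL):
    for v in proj(k,block(B[0],B[1],0)[1][:2]): cv2.circle(i,tuple(int(t) for t in (v+.5-[x,y])*2.6),2,(255,0,255),-1)
  im.append(i)
cv2.imwrite('pics/chk.png',np.hstack(im))
rows([(.549,-.309,.077,-70,.5)])
E
```

```text
[[-0.0034,-0.003,0.0004],[-0.0038,0.0064,0.0681],0.5]
[[-0.0034,-0.0029,0.0005],[-0.0034,0.0061,0.0681],0.5] <-wp
```

View pics/chk.png

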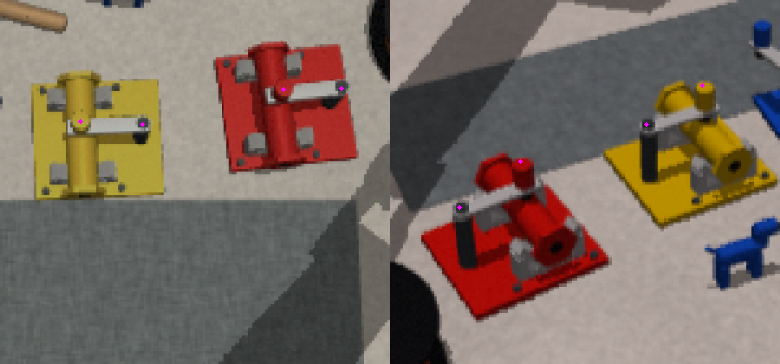

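Both knobs sit on the predicted fully-over markers: top (81,122) and (284,90), scene (702,87) and (520,162). Now the valve.

arm_command(
  deltas=[
    [[-0.0034, -0.003, 0.0005], [-0.004, 0.006, 0.068], 0.5],
    [[-0.0034, -0.003, 0.0005], [-0.0035, 0.006, 0.068], 0.5],
    [[0, 0, 0], [0, 0, 0], 0.28],
    [[0, 0, 0], [0, 0, 0], 0.28],
    [[0, 0, 0], [0, 0, 0], 0.28],
  ],
)

```text
t: 26.7
ee_pos: [0.5498, -0.3097, 0.0786]
ee_rot: [0.0, 0.819, -0.574, 0.001]
wrist_force: [0.4, -0.1, -0.1]
grip_width: 0.0238
grasp_force: 0.0
```

arm_command(
  deltas=[
    [[0, 0, -0.0828], [-0.0033, 0.023, 0], 0.28],
    [[0, 0, -0.0828], [-0.003, 0.023, 0], 0.28],
    [[0, 0, -0.0828], [-0.0026, 0.0232, 0], 0.28],
    [[0, 0, -0.0828], [-0.002, 0.0233, 0], 0.28],
    [[0, 0, -0.0828], [-0.0016, 0.0233, 0], 0.28],
  ],
)

```text
t: 27.2
ee_pos: [0.5092, -0.331, 0.0787]
ee_rot: [-0.0, 0.96, -0.28, 0.001]
wrist_force: [0.0, 4.0, 1.3]
grip_width: 0.024
grasp_force: 1.4
```

```bash
python3 - <<'E'
from arc import *
pv=np.array([.5567,-.3706])
s=ctrl.observe();d=s['ee_pos'][:2]-pv;f=np.degrees(np.arctan2(d[1],d[0])); print(f,np.hypot(*d),s['wrist_force'])
n=7;ph=np.linspace(140.2,192,n)[1:]; yw=np.linspace(-32.7,12,n)[1:]
rows([(*(pv+.062*np.array([np.cos(np.radians(f)),np.sin(np.radians(f))])),.077,y,.28) for f,y in zip(ph,yw)])
E
```

```text
140.1696901235516 0.061833959746731865 [0.01742879 3.99191408 1.28961008]
[[-0.0005,-0.0005,-0.0802],[-0.0017,0.0233,0.0042],0.28] <-wp
[[0.0,0.0,-0.0828],[-0.0006,0.0234,0.0],0.28] <-wp
[[0.0,0.0,-0.0827],[-0.0002,0.0233,0.0],0.28] <-wp
[[0.0,0.0,-0.0828],[0.0003,0.0233,0.0],0.28] <-wp
[[0.0,0.0,-0.0828],[0.0008,0.0234,0.0],0.28] <-wp
[[0.0,0.0,-0.0828],[0.0013,0.0233,0.0],0.28] <-wp
```

arm_command(
  deltas=[
    [[0, 0, -0.0828], [-0.0017, 0.0233, 0], 0.28],
    [[0, 0, -0.0828], [-0.0006, 0.0233, 0], 0.28],
    [[0, 0, -0.0828], [0, 0.0233, 0], 0.28],
    [[0, 0, -0.0828], [0.0003, 0.0233, 0], 0.28],
    [[0, 0, -0.0828], [0.0008, 0.0233, 0], 0.28],
  ],
)

```text
t: 27.7
ee_pos: [0.4941, -0.3745, 0.0782]
ee_rot: [-0.0, 0.999, 0.042, -0.0]
wrist_force: [-1.5, 2.9, 0.3]
grip_width: 0.0243
grasp_force: 1.4
```

arm_command(
  deltas=[
    [[0, 0, -0.0828], [0.0013, 0.0233, 0], 0.28],
    [[0, 0, 0], [0, 0, 0], 0.28],
    [[0, 0, 0], [0, 0, 0], 0.28],
  ],
)

```text
t: 28.0
ee_pos: [0.4952, -0.3834, 0.078]
ee_rot: [-0.001, 0.995, 0.104, -0.001]
wrist_force: [-3.9, 2.9, 2.3]
grip_width: 0.0239
grasp_force: 2.1
```

arm_command(
  deltas=[
    [[0, 0, 0], [0.001, 0.007, 0], 0.28],
    [[0, 0, 0], [0, 0, 0], 0.28],
    [[0, 0, 0], [0, 0, 0], 0.28],
  ],
)

```text
t: 28.3
ee_pos: [0.4953, -0.3836, 0.0777]
ee_rot: [-0.004, 0.995, 0.104, -0.002]
wrist_force: [-7.3, 11.1, 8.6]
grip_width: 0.0243
grasp_force: 6.4
```

arm_command(
  deltas=[
    [[0, 0, 0], [0, 0, 0], 0.5],
    [[0, 0, 0], [0, 0, 0], 0.5],
    [[0, 0, 0], [0, 0, -0.12], 0.5],
    [[0, 0, 0], [-0.08, 0.08, -0.05], 0.5],
    [[0, 0, 0], [-0.08, 0.08, -0.05], 0.5],
  ],
)

```text
t: 28.8
ee_pos: [0.4477, -0.4635, 0.1679]
ee_rot: [0.002, 0.994, 0.105, 0.001]
wrist_force: [1.1, -1.3, -1.0]
grip_width: 0.0427
grasp_force: 0.0
```

arm_command(
  deltas=[
    [[0, 0, 0], [-0.05, 0.08, -0.05], 0.5],
    [[0, 0, 0], [-0.05, 0.08, -0.05], 0.5],
    [[0, 0, 0], [0, 0, 0], 0.5],
    [[0, 0, 0], [0, 0, 0], 0.5],
  ],
)

```text
t: 29.2
ee_pos: [0.4208, -0.5344, 0.206]
ee_rot: [0.001, 0.995, 0.103, 0.0]
wrist_force: [-0.3, 1.1, 0.1]
grip_width: 0.0425
grasp_force: 0.0
```

```bash
python3 - <<'E'
from h import *
c=ctrl.capture('top')
for b in blobs(c,'green',.085)[:2]: print(np.round(b['c'],3),np.round(b['s']),b['yaw'])
cv2.imwrite('pics/end.png',cv2.resize(c['img'][100:340,150:480,::-1],None,fx=2.4,fy=2.4,interpolation=3))
print(ctrl.observe()['ee_pos'])
E
```

```text
[ 0.521 -0.371] [26. 78.] 13.240524
[ 0.42102574 -0.53300995  0.20473605]
```

View pics/end.png

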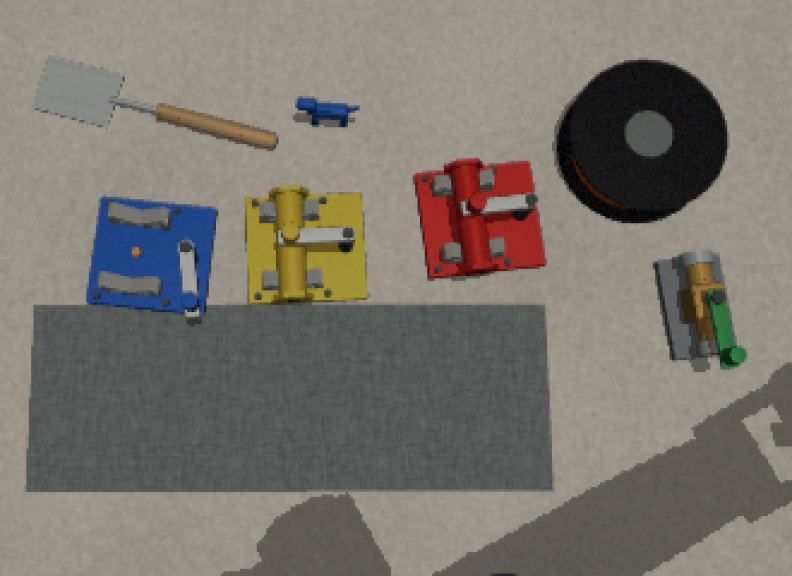

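The lever now lies along the pipe against its stop, and both axles are strapped, so I hand the job in.

```bash
python3 -c "
from station import ctrl
print(ctrl.close_job())"
```

```text
the job is handed in; nothing more can be done
None
```

I shut the valve, laid the red and yellow axles (the blue one was absent) in their own V-blocks, swung both straps fully over, then turned the valve open to its stop, and handed the job in at about 29 s of arm time; no verdict came back.

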